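Pack the bath gift set

TASK

Make up the bath gift set: lay each soap bar on the table stamp up, flat and fully home in the tray pocket whose tabs have its colour, and, before or after that, pour all six bath bombs from the measuring cup into the white bowl, then stand the empty cup upright back on the cork coaster with its whole foot on the cork. There may be two or three bars (a missing bar's pocket stays empty); do not knock over or shift the amber bottles standing about.

Things in the scene. Friction and masses are not known exactly. Their poses are not given: they have to be found in the camera images.
- bar_lavender_mid (a point): Centre of the lavender-purple soap bar, a block 55 mm (its x) by 85 mm (its y) by 36 mm high (z), about 170 g, with a round stamp on its top; it starts lying stamp up on the table. May be absent.
- bar_honey_mid (a point): Centre of the honey-yellow soap bar, a block 55 mm (its x) by 85 mm (its y) by 36 mm high (z), about 170 g, with a round stamp on its top; it starts lying stamp up on the table. May be absent.
- bar_mint_mid (a point): Centre of the mint-green soap bar, a block 55 mm (its x) by 85 mm (its y) by 36 mm high (z), about 170 g, with a round stamp on its top; it starts lying stamp up on the table. May be absent.
- pocket_lavender (a point): Centre of the floor of the pocket with lavender-purple tabs in the wooden gift tray. The pocket is 59 mm (x) by 89 mm (y), 8 mm deep, its floor 6 mm above the table and the tray's top face 14 mm above the table. The three pockets lie in a row along y, 107 mm apart, in a board 95 by 335 mm that is fixed to the table; the tabs are thin colour strips on the board at both long sides of the pocket.
- pocket_honey (a point): Centre of the floor of the pocket with honey-yellow tabs in the wooden gift tray. The pocket is 59 mm (x) by 89 mm (y), 8 mm deep, its floor 6 mm above the table and the tray's top face 14 mm above the table. The three pockets lie in a row along y, 107 mm apart, in a board 95 by 335 mm that is fixed to the table; the tabs are thin colour strips on the board at both long sides of the pocket.
- pocket_mint (a point): Centre of the floor of the pocket with mint-green tabs in the wooden gift tray. The pocket is 59 mm (x) by 89 mm (y), 8 mm deep, its floor 6 mm above the table and the tray's top face 14 mm above the table. The three pockets lie in a row along y, 107 mm apart, in a board 95 by 335 mm that is fixed to the table; the tabs are thin colour strips on the board at both long sides of the pocket.
- cup_mid (a point): Centre (half-way up, on the axis) of the clear plastic measuring cup: round, 95 mm high, outside diameter 58 mm at the foot, widening evenly to 70 mm at the rim, wall 3 mm, floor 5 mm thick, open at the top, z towards its mouth, 90 g empty. It has no handle. It starts upright on the cork coaster and holds all the bath bombs.
- coaster_top (a point): Centre of the top of the round cork coaster, 100 mm across, 6 mm thick, fixed to the table.
- bowl_in (a point): Centre of the inner floor (6 mm above the table) of the white bowl: rim 150 mm across outside, 140 mm inside, narrowing to 100 mm inside at the floor, 60 mm high, fixed to the table.
- bowl_rim (a point): Centre of the bowl's mouth, at rim height.
- bomb0_center (a point): Centre of a mini bath bomb, a hard smooth pastel ball 24 mm across, 11 g, in the cup at the start.
- bomb1_center (a point): Centre of a mini bath bomb, a hard smooth pastel ball 24 mm across, 11 g, in the cup at the start.
- bomb2_center (a point): Centre of a mini bath bomb, a hard smooth pastel ball 24 mm across, 11 g, in the cup at the start.
- bomb3_center (a point): Centre of a mini bath bomb, a hard smooth pastel ball 24 mm across, 11 g, in the cup at the start.
- bomb4_center (a point): Centre of a mini bath bomb, a hard smooth pastel ball 24 mm across, 11 g, in the cup at the start.
- bomb5_center (a point): Centre of a mini bath bomb, a hard smooth pastel ball 24 mm across, 11 g, in the cup at the start.
- bottle_a_mid (a point): Middle of a amber bottle standing on the table, 120 mm high, 44 mm across; a bystander.
- bottle_b_mid (a point): Middle of a amber bottle standing on the table, 110 mm high, 44 mm across; a bystander.
- bottle_c_mid (a point): Middle of a amber bottle standing on the table, 100 mm high, 40 mm across; a bystander.
Things that resemble listed ones, but are neither listed nor needed, are in the scene too. What is meant by the part that bears bar_mint_mid is not grey or pink, and is the smaller of those in its own colour.

How it is judged:
On the way, in this order (a step that is already met when the one before it is completed fails the run):
1. all the bath bombs have been poured into the bowl (horizontal distance between each of bomb0_center, bomb1_center, bomb2_center, bomb3_center, bomb4_center, bomb5_center and bowl_in below 0.066 m and height (world z) of each of bomb0_center, bomb1_center, bomb2_center, bomb3_center, bomb4_center, bomb5_center below 0.062 m), for 0.2 s.
2. the empty cup stands upright on the coaster again (horizontal distance between cup_mid and coaster_top below 0.02 m and angle between cup_mid's own z axis and vertical below 0.08 rad and z of cup_mid in the frame of coaster_top between 0.043 and 0.0515 m), for 0.2 s.
At the end, for the whole second after the job is handed in: Bath bombs all in the bowl below its rim; cup upright (0.08 rad) on the coaster, within 20 mm of its centre; each bar stamp up in its colour's pocket: within 5 mm of centre, 0.1 rad of square (either way round), 0.06 rad of flat, 2.5 mm of the floor (all of step 1 and all of step 2 and horizontal distance between bar_lavender_mid and pocket_lavender below 0.005 m and z of bar_lavender_mid in the frame of pocket_lavender below 0.0205 m and angle between each of bar_lavender_mid, bar_honey_mid, bar_mint_mid's own z axis and vertical below 0.06 rad and angle between the y axis of bar_lavender_mid and the y axis of pocket_lavender, either way round below 0.1 rad and horizontal distance between bar_honey_mid and pocket_honey below 0.005 m and z of bar_honey_mid in the frame of pocket_honey below 0.0205 m and angle between the y axis of bar_honey_mid and the y axis of pocket_honey, either way round below 0.1 rad and horizontal distance between bar_mint_mid and pocket_mint below 0.005 m and z of bar_mint_mid in the frame of pocket_mint below 0.0205 m and angle between the y axis of bar_mint_mid and the y axis of pocket_mint, either way round below 0.1 rad); the robot touches nothing.
It fails at once if a amber bottle is knocked over or shifted by more than 30 mm (distance of any of bottle_a_mid, bottle_b_mid, bottle_c_mid from where it was at the start of the episode above 0.03 m or angle between any of bottle_a_mid, bottle_b_mid, bottle_c_mid's own z axis and vertical above 0.5 rad).
Of bar_lavender, bar_honey, bar_mint only 2 to 3 are there at a start; the rules pass over those that are not, and their reading is None.
At some moment in a run one of bar_lavender, bar_honey, bar_mint may be knocked a few centimetres aside while the robot is not near it.
It also fails if it takes over 208 s, if anything falls off the work surface, if the arm or the gripper's body presses on something with over 40 N, if the wrist force passes 120 N, or if a joint passes its speed limit or range.

ROBOT

A 7-joint arm with a two-finger parallel gripper is mounted at the origin on the work surface. World frame = base frame: x ahead of the robot, y to its left, z up, the work surface at z = 0. Lengths are in m, angles in rad, forces in N, time in s.
With the tool pointing down it reaches from about 0.4 to 0.85 m from the base axis. Payload 4.4 kg.
Tool frame: the origin (TCP) lies at the very end of the fingers, on their centre line; the grasp point (between the pads) lies 19 mm behind it; z points along the fingers, y is the line along which they close (so a half turn about z gives the same grasp; the last joint's range is limited). The gripper opens to 94 mm and grips with 3 to 60 N. Pads are 16 mm wide; open, the fingers measure 119 mm over their backs; the gripper's body (75 mm by 177 mm) begins 78 mm behind the grasp point.
Start: joints at [-1.351, 0.628, 0.038, 1.517, -0.027, 0.996, -0.02], TCP at [0.183, 0.624, 0.184] pointing down, gripper open.
Joint ranges: [-3.06, 3.06], [-0.37, 2.12], [-1.25, 1.32], [0.18, 2.47], [-1.1, 4.24], [0.23, 1.98], [-2.94, 2.94]. Speed limits (rad/s): [2.57, 2.57, 3.14, 3.14, 3.14, 3.14, 3.14].

INTERFACE

Orientations are given as a unit quaternion [w, x, y, z].
In Python, from cell import robot gives the robot as it stands.
- The arm moves only by the shell command python3 -m creep 'ROWS' [FORCE]. ROWS is JSON, a list that holds one entry, the list of rows, each a list of 7 numbers: the turn, a rotation vector about the tool's x, y, z in degrees, then the shift along the tool's x, y, z in cm, then the opening, from 0 (shut) to 1 (fully open). A call has 1 to 20 rows; each row shifts and turns the commanded pose from where the row before left it, along the tool's axes as they then stand; what a row does not reach is not made up. A row lasts 1/12 s, in which the tool goes at most 41.7 mm and 7.16 degrees, less where a joint would pass 70% of its speed; a pose out of reach is approached as far as the arm can. A call is refused whole if a number of a shift passes 4.17 or a number of a turn 7.16, either way. A call with a gripper value outside its range is refused whole. The fingers move at their own pace and stop on an object; FORCE is the grip in N (left out, the last holds). Time passes only in rows, so rows that do not move let the fingers close. It gives the time, the measured TCP pose, the force, the opening and the grip force at its end, in the units of the state.
- robot.sense(): the state, without advancing time (a new reading comes with each control period).
- robot.snapshot(name): name is "scene" or "top" or "wrist"; returns a dict with "frame" (480x640x3 uint8, red, green, blue), "fx", "fy", "cx", "cy" (pixels), "view" (4x4, takes a point from world to camera coordinates); the wrist camera has in their place "mount" (4x4, takes a point from camera to tool coordinates, whose origin is the TCP and whose axes are the flange's). Camera axes: x right, y down, z forward; pixel columns grow to the right and rows downward; lengths in m; the calibration is good to about 2 mm. A picture is of the moment at which its call begins: read the wrist's pose just before it. There is no depth.
- robot.hand_in(): hands the job in; it is judged then, once.
The state is a dict: "t": time; "joint_pos": joint angles; "joint_velocities": joint speeds; "joint_torque": joint torques, N m; "tcp_pos": TCP position; "eef_rot": TCP orientation; "wrist_force": force on the tool from outside, world axes, zero at the start; "ft_torque": the same for the moment, N m; "grip_width": opening from 0.0 (shut) to 1.0 (fully open); "grip_force": force on a finger pad.
Only numpy, scipy, OpenCV 4.12 (cv2) and the standard library are available. Lean on these libraries where they do the work, as an engineer would, in place of code of your own. Each camera call takes 0.05 s, during which the arm holds its last target. There are 200 camera calls.

## Working session

There is one attempt and no reset: what is moved stays moved. The work goes in short steps, Python scripts to look and compute and a shell command to move; the robot and the scene stay as the last step left them, time stands still between calls to the robot, and variables do not carry over. Pictures are saved under pics/ and viewed, at most 14 in all, crops included, and the job is handed in when it is done.

```bash
ls; mkdir -p pics
python3 - <<'E'
from cell import robot
import cv2,numpy as np
for n in("scene","top"):
    s=robot.snapshot(n); cv2.imwrite(f"pics/{n}0.png",s["frame"][...,::-1]); print(n,s["fx"],s["fy"],s["cx"],s["cy"]);print(np.round(s["view"],4).tolist())
s=robot.sense();print(s)
w=robot.snapshot("wrist");print(w["fx"],np.round(w["mount"],4).tolist())
E
```

```text
pics
scene 576.5598430077343 576.5598430077343 315.6361511746576 232.1751816445454
[[-0.6264, 0.7793, -0.0196, 0.3027], [0.4712, 0.3586, -0.8058, -0.1956], [-0.6209, -0.514, -0.5918, 1.6465], [0.0, 0.0, 0.0, 1.0]]
top 587.4921954494071 587.4921954494071 312.69634942895016 234.43148104041754
[[-0.0157, -0.9998, 0.0099, 0.0104], [-0.986, 0.0138, -0.1664, 0.4902], [0.1662, -0.0124, -0.986, 1.1207], [0.0, 0.0, 0.0, 1.0]]
{'t': 0.1, 'joint_pos': array([-1.35081057,  0.62924461,  0.03845408,  1.51822427, -0.02698081,
        0.99631127, -0.01998495]), 'joint_velocities': array([-0.00056767, -0.0013738 ,  0.00013835, -0.00191437, -0.00199014,
        0.00227534,  0.00162334]), 'joint_torque': array([ 3.69552479e-03, -5.50793302e+01,  1.14738196e+00, -1.87114978e+01,
       -5.22109761e-02,  1.92978687e-02,  4.54546387e-05]), 'tcp_pos': array([0.18305014, 0.62304872, 0.18306613]), 'eef_rot': array([-1.00542874e-04,  1.42397681e-01,  9.89809175e-01, -8.28560393e-04]), 'wrist_force': array([ 0.17087994,  0.66147301, -0.40829297]), 'ft_torque': array([-0.04782271,  0.02464118, -0.02725883]), 'grip_force': 0.0, 'grip_width': 0.9991077137024998}
421.8096737773881 [[-0.0001, -0.9631, -0.2691, 0.0782], [1.0, -0.0, -0.0001, 0.0001], [0.0001, -0.2691, 0.9631, -0.2004], [0.0, 0.0, 0.0, 1.0]]
```

View pics/scene0.png

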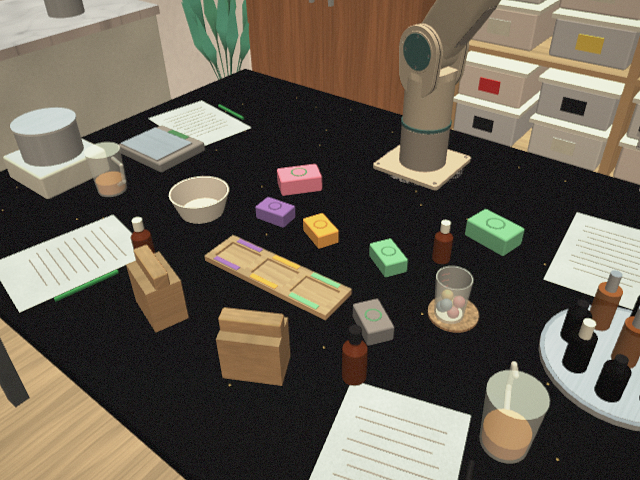

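View pics/top0.png

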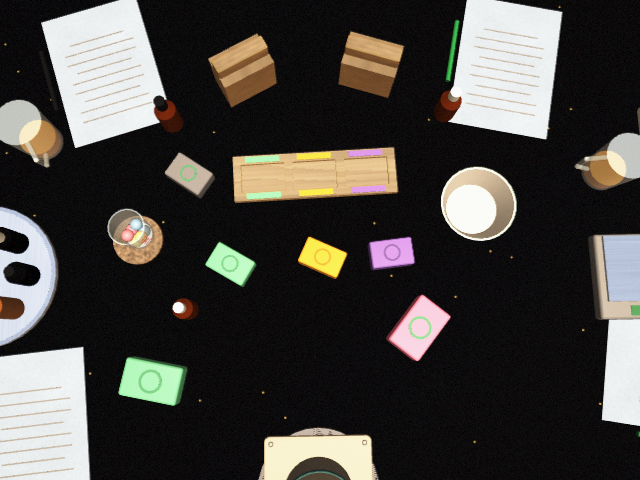

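The two mint candidates, as pixels in the top view, are the small one at (230,263) and the large one at (152,381). A grey bar (190,173) and a pink bar (420,328) also carry green stamps. The small green one at (230,263) fits the description. Next I'll measure and confirm it in a crop.

```bash
cat > h.py <<'E'
import numpy as np,cv2
from cell import robot
from scipy.spatial.transform import Rotation as R
def T(s):
    """tool->world from state"""
    M=np.eye(4);w,x,y,z=s["eef_rot"];M[:3,:3]=R.from_quat([x,y,z,w]).as_matrix();M[:3,3]=s["tcp_pos"];return M
def cam(n):
    st=robot.sense();s=robot.snapshot(n)
    s["c2w"]=np.linalg.inv(s["view"]) if "view" in s else T(st)@s["mount"]
    return s
def ray(s,p):
    d=np.array([(p[0]-s["cx"])/s["fx"],(p[1]-s["cy"])/s["fy"],1.]);return s["c2w"][:3,3],s["c2w"][:3,:3]@d
def onz(s,p,z):
    o,d=ray(s,p);return o+d*(z-o[2])/d[2]
def tri(s1,p1,s2,p2):
    o1,d1=ray(s1,p1);o2,d2=ray(s2,p2);k=np.linalg.lstsq(np.c_[d1,-d2],o2-o1,rcond=None)[0]
    a,b=o1+d1*k[0],o2+d2*k[1];return (a+b)/2,np.linalg.norm(a-b)
def proj(s,P):
    c=np.linalg.inv(s["c2w"])@np.append(P,1);return np.array([s["cx"]+s["fx"]*c[0]/c[2],s["cy"]+s["fy"]*c[1]/c[2]])
HUE={"lavender":(128,160),"honey":(18,32),"mint":(50,75)}
def blobs(s,c,smin=60,vmin=60,amin=60):
    h=cv2.cvtColor(s["frame"],cv2.COLOR_RGB2HSV);m=cv2.inRange(h,(HUE[c][0],smin,vmin),(HUE[c][1],255,255))
    cs,_=cv2.findContours(m,cv2.RETR_EXTERNAL,cv2.CHAIN_APPROX_NONE)
    return sorted([k for k in cs if cv2.contourArea(k)>amin],key=lambda k:-cv2.contourArea(k))
E
python3 - <<'E'
from h import *
t=cam("top");s=cam("scene")
for c in HUE:
    for n,q in(("top",t),("scene",s)):
        print(c,n,[(np.round(cv2.minAreaRect(k)[0]).tolist(),cv2.contourArea(k)) for k in blobs(q,c)])
P=lambda a,b:print(np.round(tri(t,a,s,b)[0],3),round(tri(t,a,s,b)[1],4))
print("stamps L H M Mbig");P((392,252),(275,210));P((322,257),(320,228));P((230,263),(388,252));P((150,381),(494,227))
print("bowl rim, coaster, cup rim");P((479,203),(199,194));P((137,240),(453,312))
print([np.round(onz(t,p,z),3).tolist() for p,z in[((479,203),.06),((472,209),.006),((137,240),.006),((127,225),.101)]])
print("bottle caps");P((456,92),(138,222));P((160,101),(349,336));P((178,309),(446,225))
f=t["frame"][215:425,90:300,::-1];cv2.imwrite("pics/crop.png",cv2.resize(f,None,fx=2.8,fy=2.8,interpolation=cv2.INTER_CUBIC))
E
```

```text
lavender top [([391.0, 253.0], 1171.5), ([368.0, 189.0], 149.5), ([365.0, 153.0], 144.0)]
lavender scene [([275.0, 211.0], 810.0), ([227.0, 262.0], 68.0)]
honey top [([315.0, 173.0], 5526.0), ([322.0, 257.0], 1083.5), ([460.0, 182.0], 215.5)]
honey scene [([92.0, 398.0], 13721.0), ([505.0, 47.0], 5935.5), ([277.0, 274.0], 3765.5), ([421.0, 164.0], 1359.0), ([250.0, 316.0], 673.0), ([157.0, 265.0], 654.5), ([248.0, 339.0], 454.5), ([589.0, 43.0], 437.5), ([320.0, 224.0], 431.5), ([140.0, 277.0], 321.5), ([498.0, 27.0], 268.0), ([562.0, 147.0], 205.5), ([522.0, 138.0], 205.0), ([512.0, 414.0], 99.5), ([448.0, 295.0], 88.5), ([453.0, 315.0], 68.5)]
mint top [([152.0, 380.0], 2432.0), ([230.0, 264.0], 1205.5), ([420.0, 328.0], 362.0), ([452.0, 51.0], 242.0), ([188.0, 172.0], 191.5), ([264.0, 195.0], 150.0), ([261.0, 159.0], 143.0), ([635.0, 310.0], 65.5)]
mint scene [([494.0, 232.0], 1700.5), ([221.0, 28.0], 1115.5), ([388.0, 257.0], 1004.0), ([200.0, 34.0], 910.0), ([244.0, 30.0], 275.5), ([86.0, 285.0], 257.5), ([372.0, 314.0], 147.5), ([304.0, 300.0], 107.5), ([325.0, 280.0], 100.0), ([231.0, 111.0], 73.0)]
stamps L H M Mbig
[ 0.454 -0.154  0.023] 0.0031
[ 0.447 -0.015  0.024] 0.0002
[0.437 0.167 0.033] 0.0007
[0.214 0.315 0.038] 0.0036
bowl rim, coaster, cup rim
[ 0.546 -0.326  0.051] 0.0039
[0.49  0.359 0.005] 0.0009
[[0.545, -0.325, 0.06], [0.545, -0.326, 0.006], [0.49, 0.359, 0.006], [0.503, 0.351, 0.101]]
bottle caps
[ 0.756 -0.279  0.104] 0.0045
[0.747 0.292 0.107] 0.0079
[0.346 0.254 0.092] 0.0009
```

View pics/crop.png

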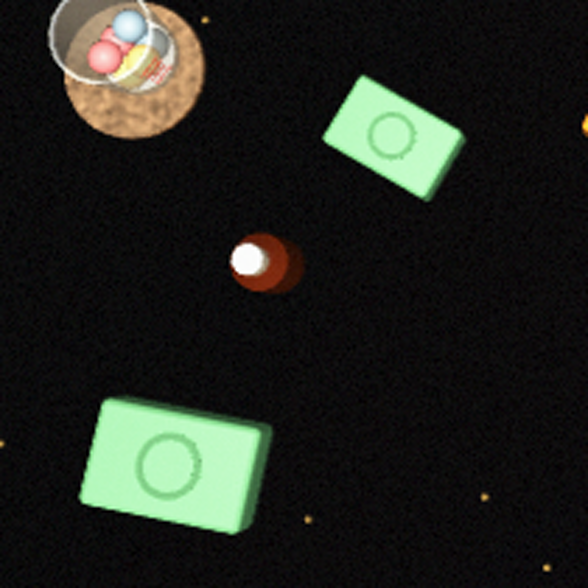

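The crop shows the smaller mint bar at crop (391,135), the large decoy at (168,467), and the cup holding its bombs on the coaster at crop (110,45). Bottle c stands between the cup and the robot, so I'll approach the cup from above with the tool tilted 45°.

```bash
python3 -m creep '[[[0,0,7.14,0,0,0,1],[0,0,7.14,0,0,0,1],[0,0,7.14,0,0,0,1],[0,0,7.14,0,0,0,1],[0,0,7.14,0,0,0,1],[0,0,7.14,0,0,0,1],[0,0,7.14,0,0,0,1],[0,0,7.14,0,0,0,1],[0,0,7.14,0,0,0,1],[0,0,7.14,0,0,0,1],[0,0,7.14,0,0,0,1],[0,0,7.14,0,0,0,1],[0,0,7.14,0,0,0,1],[0,0,7.14,0,0,0,1],[0,0,7.14,0,0,0,1],[0,0,7.14,0,0,0,1],[0,0,7.14,0,0,0,1],[0,0,7.14,0,0,0,1]]]'
python3 -m creep '[[[0,0,0,-0.53,3.33,-1.14,1],[0,0,0,-0.53,3.33,-1.14,1],[0,0,0,-0.53,3.33,-1.14,1],[0,0,0,-0.53,3.33,-1.14,1],[0,0,0,-0.53,3.33,-1.14,1],[0,0,0,-0.53,3.33,-1.14,1],[0,0,0,-0.53,3.33,-1.14,1],[0,0,0,-0.53,3.33,-1.14,1],[0,0,0,-0.53,3.33,-1.14,1],[0,0,0,-0.53,3.33,-1.14,1],[0,0,0,-0.53,3.33,-1.14,1],[0,0,0,-0.53,3.33,-1.14,1],[0,0,0,0,0,0,1]]]'
python3 -m creep '[[[0,6.43,0,0,0,0,1],[0,6.43,0,0,0,0,1],[0,6.43,0,0,0,0,1],[0,6.43,0,0,0,0,1],[0,6.43,0,0,0,0,1],[0,6.43,0,0,0,0,1],[0,6.43,0,0,0,0,1],[0,0,0,0,0,0,1],[0,0,0,0,0,0,1]]]'
python3 - <<'E'
from h import *
s=robot.sense();print(s["t"],s["joint_pos"].round(3),s["tcp_pos"].round(4));print(T(s)[:3,:3].round(3))
w=cam("wrist");cv2.imwrite("pics/w1.png",w["frame"][...,::-1])
E
```

```text
t: 1.75
tcp_pos: [0.1829, 0.6237, 0.1838]
eef_rot: [-0.0, 0.954, 0.299, -0.0]
wrist_force: [0.0, -0.3, 0.2]
grip_width: 1.001
grip_force: 0.0
t: 2.83
tcp_pos: [0.365, 0.2542, 0.3232]
eef_rot: [-0.0, 0.955, 0.297, 0.002]
wrist_force: [0.3, -0.1, 0.2]
grip_width: 0.999
grip_force: 0.0
t: 3.58
tcp_pos: [0.3703, 0.2536, 0.3232]
eef_rot: [-0.082, 0.91, 0.28, 0.294]
wrist_force: [-0.1, -0.2, 0.5]
grip_width: 0.999
grip_force: 0.0
3.5833 [-1.263 -0.175  0.41   2.41   0.681  0.361 -2.39 ] [0.3703 0.2536 0.3232]
[[ 0.671  0.557  0.489]
 [ 0.461 -0.83   0.313]
 [ 0.581  0.016 -0.814]]
```

View pics/w1.png

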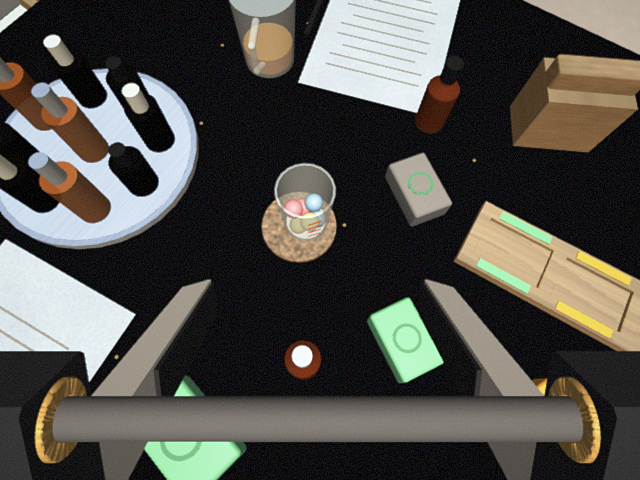

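The wrist picture shows the cup rim centred at (305,193), the coaster at (299,227) and bottle c's cap at (303,355).

Run:
```python
from h import *
w=cam("wrist");t=cam("top")
for n,a,b,z in(("rim",(305,192),(125.5,228),.101),("coaster",(299,227),(138,239.8),.006),("botC cap",(302,355),(178,309),.1)):
    X,e=tri(w,a,t,b);print(n,X.round(4),round(e,4),onz(w,a,z).round(4),onz(t,b,z).round(4))
```

```text
rim [0.4968 0.3528 0.1032] 0.0009 [0.4976 0.353  0.101 ] [0.4973 0.354  0.101 ]
coaster [ 0.4922  0.3609 -0.0069] 0.0001 [0.4882 0.3577 0.006 ] [0.4901 0.3573 0.006 ]
botC cap [0.3474 0.2546 0.0922] 0.0036 [0.3488 0.2543 0.1   ] [0.3453 0.2528 0.1   ]
```

```bash
cat > go.py <<'E'
import sys
from h import *
# tool-axes shift (cm) to bring TCP to given world point
s=robot.sense();M=T(s);d=np.array(eval(sys.argv[1]))-M[:3,3]
print("t",round(s["t"],2),"j",s["joint_pos"].round(2),"p",M[:3,3].round(4),"F",s["wrist_force"].round(1),"g",round(s["grip_width"],3),round(s["grip_force"],1));print(M[:3,:3].round(3));print("shift cm",(M[:3,:3].T@d*100).round(2))
E
python3 -m creep '[[[0,0,0,0.36,-0.21,3.32,1],[0,0,0,0.36,-0.21,3.32,1],[0,0,0,0.36,-0.21,3.32,1],[0,0,0,0.36,-0.21,3.32,1],[0,4.75,0,0,0,0,1],[0,4.75,0,0,0,0,1],[0,0,0,0,0,0,1],[0,0,0,0,0,0,1]]]' ; python3 go.py '[.450,.318,.124]'
```

```text
t: 4.4
tcp_pos: [0.3977, 0.2727, 0.3131]
eef_rot: [-0.094, 0.898, 0.277, 0.328]
wrist_force: [0.2, -0.7, 0.9]
grip_width: 1.0
grip_force: 0.0
t 4.4 j [-1.51 -0.12  0.68  2.46  1.21  0.23 -2.9 ] p [0.3977 0.2727 0.3131] F [ 0.2 -0.7  0.9] g 1.0 0.0
[[ 0.631  0.56   0.537]
 [ 0.436 -0.828  0.352]
 [ 0.641  0.012 -0.767]]
shift cm [-6.86 -1.05 18.9 ]
```

```bash
python3 -m creep '[[[0,0,-7.14,0,0,0,1],[0,0,-7.14,0,0,0,1],[0,0,-7.14,0,0,0,1],[0,0,-7.14,0,0,0,1],[0,0,-7.14,0,0,0,1],[0,0,-7.14,0,0,0,1],[0,0,-7.14,0,0,0,1],[0,0,-7.14,0,0,0,1],[0,0,-7.14,0,0,0,1],[0,0,-7.14,0,0,0,1],[0,0,-7.14,0,0,0,1],[0,0,-7.14,0,0,0,1],[0,0,-7.14,0,0,0,1],[0,0,-7.14,0,0,0,1],[0,0,-7.14,0,0,0,1],[0,0,-7.14,0,0,0,1],[0,0,-7.14,0,0,0,1],[0,0,-7.14,0,0,0,1]]]' >/dev/null
python3 -m creep '[[[0,0,-7.14,0,0,0,1],[0,0,-7.14,0,0,0,1],[0,0,-7.14,0,0,0,1],[0,0,-7.14,0,0,0,1],[0,0,-7.14,0,0,0,1],[0,0,-7.14,0,0,0,1],[0,0,-7.14,0,0,0,1],[0,0,0,0,0,0,1]]]' >/dev/null;  python3 go.py '[.450,.318,.124]'
```

```text
t 6.57 j [-1.96 -0.24  1.    2.46  1.32  0.42  0.08] p [0.3983 0.2715 0.3125] F [-0.8 -0.4  0.2] g 1.002 0.0
[[-0.646 -0.543  0.537]
 [-0.416  0.84   0.349]
 [-0.641  0.003 -0.768]]
shift cm [ 6.81  1.05 18.88]
```

```bash
cat > go2.py <<'E'
import sys
from h import *
# args: grasp point, azimuth, elevation(deg, down +), back-off, sign of x_t (+1 up,-1 down): rotvec deg & shift (initial tool axes)
def goal(P,az,el,back,sg=-1):
    a,e=np.radians([az,el]);z=np.array([np.cos(e)*np.cos(a),np.cos(e)*np.sin(a),-np.sin(e)]);y=-sg*np.array([-np.sin(a),np.cos(a),0]);
    G=np.eye(4);G[:3,:3]=np.c_[np.cross(y,z),y,z];G[:3,3]=np.array(P)+(.019-back)*z;return G
s=robot.sense();M=T(s);G=goal(*eval(sys.argv[1]));D=np.linalg.inv(M)@G
print("t",round(s["t"],2),"j",s["joint_pos"].round(2),"p",M[:3,3].round(4),"F",s["wrist_force"].round(1),"g",round(s["grip_width"],3),round(s["grip_force"],1))
print("z",M[:3,2].round(3),"goal",G[:3,3].round(4),"rot deg",np.degrees(R.from_matrix(D[:3,:3]).as_rotvec()).round(2),"shift in current axes",(D[:3,3]*100).round(2),"in goal axes",(G[:3,:3].T@(G[:3,3]-M[:3,3])*100).round(2))
E
python3 go2.py '[(.497,.3535,.066),10,40,.13]'
```

```text
t 6.57 j [-1.96 -0.24  1.    2.46  1.32  0.42  0.08] p [0.3983 0.2715 0.3125] F [-0.8 -0.4  0.2] g 1.002 0.0
z [ 0.537  0.349 -0.768] goal [0.4133 0.3387 0.1373] rot deg [ 16.29 -10.06  16.13] shift in current axes [ 7.46  4.79 16.61] in goal axes [11.72  6.36 13.28]
```

```bash
python3 -m creep '[[[0,0,0,1.49,0.96,3.32,1],[0,0,0,1.49,0.96,3.32,1],[0,0,0,1.49,0.96,3.32,1],[0,0,0,1.49,0.96,3.32,1],[0,0,0,1.49,0.96,3.32,1],[3.26,-2.01,3.23,0,0,0,1],[3.26,-2.01,3.23,0,0,0,1],[3.26,-2.01,3.23,0,0,0,1],[3.26,-2.01,3.23,0,0,0,1],[3.26,-2.01,3.23,0,0,0,1],[0,0,0,0,0,0,1]]]' >/dev/null;  python3 go2.py '[(.497,.3535,.066),10,40,.13]'; python3 go2.py '[(.497,.3535,.066),10,40,.0]'
```

```text
t 7.48 j [-1.97  0.21  0.76  2.45  1.4   0.57 -0.73] p [0.3762 0.3182 0.2874] F [-0.7  0.7  0.3] g 1.0 0.0
z [ 0.718  0.112 -0.687] goal [0.4133 0.3387 0.1373] rot deg [-0.8  -3.38  1.66] shift in current axes [ 8.11  1.8  13.2 ] in goal axes [ 8.92  1.37 12.72]
t 7.48 j [-1.97  0.21  0.76  2.45  1.4   0.57 -0.73] p [0.3762 0.3182 0.2874] F [-0.7  0.7  0.3] g 1.0 0.0
z [ 0.718  0.112 -0.687] goal [0.5113 0.356  0.0538] rot deg [-0.8  -3.38  1.66] shift in current axes [ 7.34  1.97 26.17] in goal axes [ 8.92  1.37 25.72]
```

```bash
python3 -m creep '[[[0,0,0,2.03,0.45,3.3,1],[0,0,0,2.03,0.45,3.3,1],[0,0,0,2.03,0.45,3.3,1],[0,0,0,2.03,0.45,3.3,1],[0,-1.7,0.8,0,0,0,1],[0,-1.7,0.8,0,0,0,1],[0,0,0,0,0,0,1],[0,0,0,0,0,0,1]]]' >/dev/null;  python3 go2.py '[(.497,.3535,.066),10,40,.1]'
python3 - <<'E'
from h import *
w=cam("wrist");cv2.imwrite("pics/w2.png",w["frame"][...,::-1])
print("axis rim/foot px",proj(w,(.497,.3535,.101)),proj(w,(.497,.3535,.006)))
E
```

```text
t 8.15 j [-1.11  0.34 -0.3   2.47  1.54  0.91 -0.98] p [0.3966 0.3176 0.246 ] F [ 0.6 -0.3 -0.6] g 1.004 0.0
z [ 0.753  0.06  -0.655] goal [0.4359 0.3427 0.1181] rot deg [-4.1  -1.16  3.56] shift in current axes [ 6.65  3.04 11.49] in goal axes [ 7.03  1.79 11.52]
axis rim/foot px [354.74786673 169.05999414] [360.1466102   88.39597525]
```

View pics/w2.png

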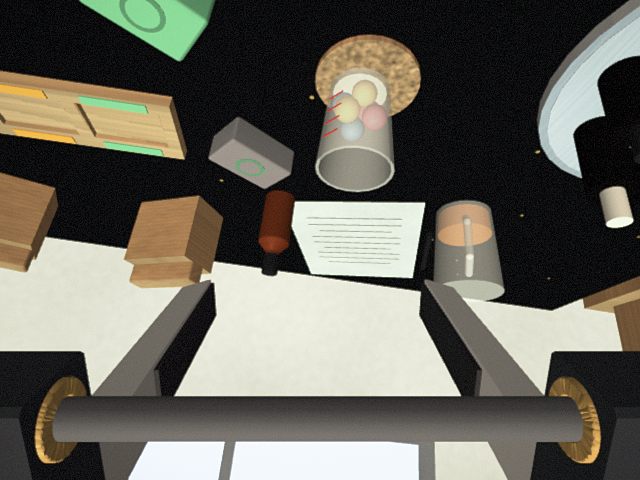

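The cup rim is at (355,168), against a prediction of (355,169), so the cup position holds. Closing in.

```bash
python3 -m creep '[[[0,0,0,1.66,0.76,2.87,1],[0,0,0,1.66,0.76,2.87,1],[0,0,0,1.66,0.76,2.87,1],[0,0,0,1.66,0.76,2.87,1],[-4.1,-1.16,3.56,0,0,0,1],[0,0,0,0,0,0,1],[0,0,0,0,0,0,1]]]' >/dev/null;  python3 go2.py '[(.497,.3535,.066),10,40,.1]'
```

```text
t 8.78 j [-0.69  0.86 -0.88  2.46  1.8   1.45 -1.22] p [0.4303 0.3507 0.1216] F [ 0.1 -0.1  0.5] g 1.001 0.0
z [ 0.753  0.073 -0.654] goal [0.4359 0.3427 0.1181] rot deg [-3.35 -1.09  4.84] shift in current axes [ 0.07 -0.84  0.59] in goal axes [ 0.01 -0.88  0.54]
```

```bash
python3 -m creep '[[[-1.7,-0.5,2.4,0,-0.42,0.3,1],[-1.7,-0.5,2.4,0,-0.42,0.3,1],[0,0,0,0,0,0,1],[0,0,0,0,0,0,1]]]' >/dev/null;  python3 go2.py '[(.497,.3535,.066),10,40,.05]';python3 go2.py '[(.497,.3535,.066),10,40,.0]'
```

```text
t 9.12 j [-0.5   1.08 -1.24  2.47  1.82  1.79 -1.15] p [0.4388 0.3588 0.1186] F [-0.4  1.3  0.3] g 1.003 0.0
z [ 0.751  0.11  -0.651] goal [0.4736 0.3494 0.0859] rot deg [-1.23 -0.63  1.83] shift in current axes [ 0.4  -1.42  4.64] in goal axes [ 0.4  -1.53  4.6 ]
t 9.12 j [-0.5   1.08 -1.24  2.47  1.82  1.79 -1.15] p [0.4388 0.3588 0.1186] F [-0.4  1.3  0.3] g 1.003 0.0
z [ 0.751  0.11  -0.651] goal [0.5113 0.356  0.0538] rot deg [-1.23 -0.63  1.83] shift in current axes [ 0.34 -1.31  9.64] in goal axes [ 0.4  -1.53  9.6 ]
```

```bash
python3 -m creep '[[[0,0,0,0.1,-0.7,1,1],[0,0,0,0.1,-0.7,1,1],[0,0,0,0.1,0,1,1],[0,0,0,0,0,1,1],[0,0,0,0,0,0,1]]]' >/dev/null;  python3 go2.py '[(.497,.3535,.066),10,40,.05]';python3 go2.py '[(.497,.3535,.066),10,40,.0]'
python3 - <<'E'
from h import *
w=cam("scene");cv2.imwrite("pics/s2.png",w["frame"][...,::-1])
E
```

```text
t 9.53 j [-0.42  1.15 -1.21  2.45  1.94  1.81 -1.08] p [0.4723 0.3552 0.0961] F [ 0.6 -0.  -0.1] g 1.0 0.0
z [ 0.755  0.113 -0.646] goal [0.4736 0.3494 0.0859] rot deg [-1.16 -0.24  1.75] shift in current axes [ 0.78 -0.56  0.69] in goal axes [ 0.76 -0.6   0.68]
t 9.53 j [-0.42  1.15 -1.21  2.45  1.94  1.81 -1.08] p [0.4723 0.3552 0.0961] F [ 0.6 -0.  -0.1] g 1.0 0.0
z [ 0.755  0.113 -0.646] goal [0.5113 0.356  0.0538] rot deg [-1.16 -0.24  1.75] shift in current axes [ 0.76 -0.46  5.69] in goal axes [ 0.76 -0.6   5.68]
```

View pics/s2.png

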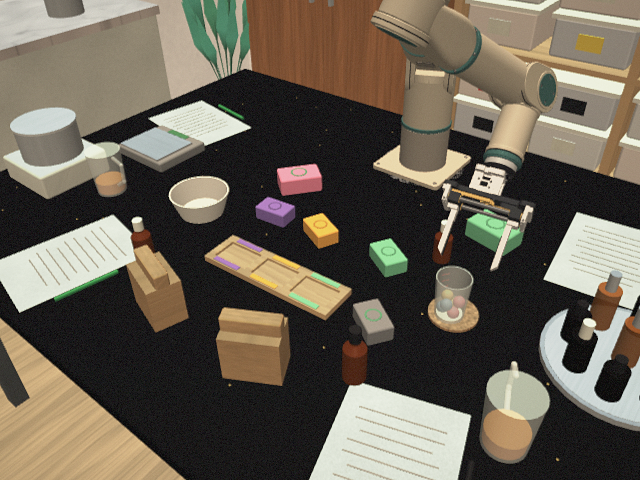

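The arm is clear of bottle c, with its elbow out to the side and the fingers aimed at the cup (453,290). Advancing and gripping.

```bash
python3 -m creep '[[[-1.1,-0.2,1.7,0,0,0,1],[0,0,0,0.5,-0.5,1,1],[0,0,0,0.3,0,1,1],[0,0,0,0,0,1,1],[0,0,0,0,0,1,1],[0,0,0,0,0,1,1],[0,0,0,0,0,0.7,1],[0,0,0,0,0,0,1],[0,0,0,0,0,0,1]]]' >/dev/null;python3 go2.py '[(.497,.3535,.066),10,40,.0]'
```

```text
t 10.33 j [-0.34  1.25 -1.14  2.4   2.13  1.79 -1.04] p [0.5099 0.3555 0.0511] F [ 0.6 -0.2  0.2] g 1.001 0.0
z [ 0.751  0.13  -0.647] goal [0.5113 0.356  0.0538] rot deg [-0.13 -0.3  -0.05] shift in current axes [-0.3   0.02 -0.06] in goal axes [-0.3   0.02 -0.06]
```

```bash
python3 -m creep '[[[0,0,0,0,0,0,0.4],[0,0,0,0,0,0,0.4],[0,0,0,0,0,0,0.4],[0,0,0,0,0,0,0.4],[0,0,0,0,0,0,0.4],[0,0,0,0,0,0,0.4],[0,0,0,0,0,0,0.4],[0,0,0,0,0,0,0.4]]]' 15
python3 -m creep '[[[0,0,0,-0.76,0,-0.65,0.4],[0,0,0,-0.76,0,-0.65,0.4],[0,0,0,-0.76,0,-0.65,0.4],[0,0,0,-1.14,0,-0.97,0.4],[0,0,0,-1.14,0,-0.97,0.4],[0,0,0,-1.14,0,-0.97,0.4],[0,0,0,-1.14,0,-0.97,0.4],[0,0,0,-1.14,0,-0.97,0.4],[0,0,0,-1.14,0,-0.97,0.4],[0,0,0,-1.14,0,-0.97,0.4],[0,0,0,0,0,0,0.4],[0,0,0,0,0,0,0.4]]]' 
python3 go2.py '[(.497,.3535,.196),10,40,.0]'
```

```text
t: 11.0
tcp_pos: [0.5099, 0.355, 0.0495]
eef_rot: [0.418, -0.077, 0.905, 0.036]
wrist_force: [0.6, 0.8, 0.8]
grip_width: 0.683
grip_force: 14.4
t: 12.0
tcp_pos: [0.5102, 0.3541, 0.1851]
eef_rot: [0.418, -0.077, 0.904, 0.035]
wrist_force: [-0.5, 0.2, -2.3]
grip_width: 0.685
grip_force: 14.5
t 12.0 j [-0.28  0.86 -1.22  2.37  1.87  1.49 -0.91] p [0.5102 0.3541 0.1851] F [-0.5  0.2 -2.3] g 0.685 14.5
z [ 0.751  0.128 -0.648] goal [0.5113 0.356  0.1838] rot deg [-0.24 -0.35 -0.14] shift in current axes [0.01 0.17 0.2 ] in goal axes [0.01 0.17 0.2 ]
```

```bash
python3 -m creep '[[[2.66,0,2.27,-1.03,-3.45,1.23,0.4],[2.66,0,2.27,-1.03,-3.45,1.23,0.4],[2.66,0,2.27,-1.03,-3.45,1.23,0.4],[2.66,0,2.27,-1.03,-3.45,1.23,0.4],[2.66,0,2.27,-1.03,-3.45,1.23,0.4],[2.66,0,2.27,-1.03,-3.45,1.23,0.4],[2.66,0,2.27,-1.03,-3.45,1.23,0.4],[2.66,0,2.27,-1.03,-3.45,1.23,0.4],[2.66,0,2.27,-1.03,-3.45,1.23,0.4]]]' 
python3 -m creep '[[[2.66,0,2.27,-1.03,-3.45,1.23,0.4],[2.66,0,2.27,-1.03,-3.45,1.23,0.4],[2.66,0,2.27,-1.03,-3.45,1.23,0.4],[2.66,0,2.27,-1.03,-3.45,1.23,0.4],[2.66,0,2.27,-1.03,-3.45,1.23,0.4],[2.66,0,2.27,-1.03,-3.45,1.23,0.4],[2.66,0,2.27,-1.03,-3.45,1.23,0.4],[2.66,0,2.27,-1.03,-3.45,1.23,0.4],[0,0,0,0,0,0,0.4]]]' 
python3 go2.py '[(.572,-.364,.20),-54,20,.0]'
```

```text
t: 12.75
tcp_pos: [0.6291, 0.0361, 0.1811]
eef_rot: [0.41, 0.172, 0.892, -0.08]
wrist_force: [1.3, 0.3, -1.4]
grip_width: 0.68
grip_force: 14.5
t: 13.5
tcp_pos: [0.5776, -0.2666, 0.1798]
eef_rot: [0.378, 0.385, 0.822, -0.181]
wrist_force: [0.4, -0.6, -1.3]
grip_width: 0.683
grip_force: 14.5
t 13.5 j [ 0.68  0.77 -1.01  2.33  1.89  1.32 -0.94] p [ 0.5776 -0.2666  0.1798] F [ 0.4 -0.6 -1.3] g 0.683 14.5
z [ 0.482 -0.589 -0.649] goal [ 0.5825 -0.3784  0.1935] rot deg [  2.94 -20.47   2.15] shift in current axes [-6.8  -6.76  5.93] in goal axes [-4.48 -6.18  8.31]
```

```bash
python3 -m creep '[[[0,0,0,-1.7,-1.7,1.5,0.4],[0,0,0,-1.7,-1.7,1.5,0.4],[0,0,0,-1.7,-1.7,1.5,0.4],[0,0,0,-1.7,-1.7,1.5,0.4],[1,-5.1,0.5,0,0,0,0.4],[1,-5.1,0.5,0,0,0,0.4],[1,-5.1,0.5,0,0,0,0.4],[0,-5.1,0.5,0,0,0,0.4],[0,0,0,0,0,0,0.4]]]' 
python3 go2.py '[(.572,-.364,.20),-54,20,.0]'
```

```text
t: 14.25
tcp_pos: [0.5876, -0.3684, 0.186]
eef_rot: [0.509, 0.365, 0.737, -0.255]
wrist_force: [-0.3, 0.4, -3.7]
grip_width: 0.677
grip_force: 14.7
t 14.25 j [ 0.65  1.01 -0.82  2.41  2.29  1.76 -1.18] p [ 0.5876 -0.3684  0.186 ] F [-0.3  0.4 -3.7] g 0.677 14.7
z [ 0.563 -0.748 -0.352] goal [ 0.5825 -0.3784  0.1935] rot deg [ 0.93 -0.62  0.58] shift in current axes [-0.87 -1.02  0.19] in goal axes [-0.88 -1.    0.22]
```

```bash
python3 -m creep '[[[0,0,0,1.1,-1,0.43,0.4],[0,0,0,1.1,-1,0.43,0.4],[0,0,0,1.1,-1,0.43,0.4],[0,0,0,1.1,-1,0.43,0.4],[0,0,0,0,0,0,0.4]]]' >/dev/null
python3 -m creep '[[[0,0,-7,0,0,0,0.4],[0,0,-7,0,0,0,0.4],[0,0,-7,0,0,0,0.4],[0,0,-7,0,0,0,0.4],[0,0,-7,0,0,0,0.4],[0,0,-7,0,0,0,0.4],[0,0,-7,0,0,0,0.4],[0,0,-7,0,0,0,0.4],[0,0,0,0,0,0,0.4]]]' >/dev/null
python3 go2.py '[(.545,-.378,.145),-54,20,.0]'
```

```text
t 15.42 j [ 0.54  1.03 -0.49  2.46  2.41  1.71 -0.46] p [ 0.5585 -0.3959  0.1489] F [ 0.4 -0.7 -1.3] g 0.68 14.5
z [ 0.565 -0.751 -0.342] goal [ 0.5555 -0.3924  0.1385] rot deg [ 0.8   0.42 56.3 ] shift in current axes [ 0.66  0.92 -0.08] in goal axes [ 1.13 -0.04 -0.08]
```

```bash
python3 -m creep '[[[0,0,-7,0,0,0,0.4],[0,0,-7,0,0,0,0.4],[0,0,-7,0,0,0,0.4],[0,0,-7,0,0,0,0.4],[0,0,-6,0,0,0,0.4],[0,0,-4,0,0,0,0.4],[0,0,-3,0,0,0,0.4],[0,0,-3,0,0,0,0.4],[0,0,-3,0,0,0,0.4],[0,0,-3,0,0,0,0.4],[0,0,-3,0,0,0,0.4],[0,0,-3,0,0,0,0.4],[0,0,-3,0,0,0,0.4],[0,0,-3,0,0,0,0.4],[0,0,-3,0,0,0,0.4],[0,0,-3,0,0,0,0.4],[0,0,-4,0,0,0,0.4],[0,0,-4,0,0,0,0.4],[0,0,-5,0,0,0,0.4],[0,0,-5,0,0,0,0.4]]]' 
python3 -m creep '[[[0,0,-5,0,0,0,0.4],[0,0,-5,0,0,0,0.4],[0,0,-5,0,0,0,0.4],[0,0,-5,0,0,0,0.4],[0,0,-5,0,0,0,0.4],[0,0,-5,0,0,0,0.4],[0,0,0,0,0,0,0.4],[0,0,0,0,0,0,0.4],[0,0,0,0,0,0,0.4],[0,0,0,0,0,0,0.4],[0,0,0,0,0,0,0.4],[0,0,0,0,0,0,0.4]]]' 
python3 go2.py '[(.545,-.378,.145),-54,20,.0,1]'
python3 - <<'E'
from h import *
a=cam("top")["frame"][100:340,340:640];b=cam("scene")["frame"][100:340,100:400]
cv2.imwrite("pics/pour.png",cv2.resize(np.hstack([a,b]),(800,320),interpolation=cv2.INTER_CUBIC)[...,::-1])
E
```

```text
t: 17.08
tcp_pos: [0.558, -0.3963, 0.1482]
eef_rot: [-0.075, -0.573, 0.586, -0.569]
wrist_force: [0.1, -0.8, 0.0]
grip_width: 0.679
grip_force: 14.4
t: 18.08
tcp_pos: [0.5575, -0.3966, 0.1476]
eef_rot: [0.219, 0.705, -0.418, 0.53]
wrist_force: [-0.2, -0.8, -1.0]
grip_width: 0.676
grip_force: 14.4
t 18.08 j [ 0.48  1.01 -0.4   2.47  2.41  1.66  1.5 ] p [ 0.5575 -0.3966  0.1476] F [-0.2 -0.8 -1. ] g 0.676 14.4
z [ 0.563 -0.752 -0.342] goal [ 0.5555 -0.3924  0.1385] rot deg [-0.79  0.06 -7.89] shift in current axes [-1.02  0.05 -0.11] in goal axes [-1.01 -0.08 -0.11]
```

View pics/pour.png

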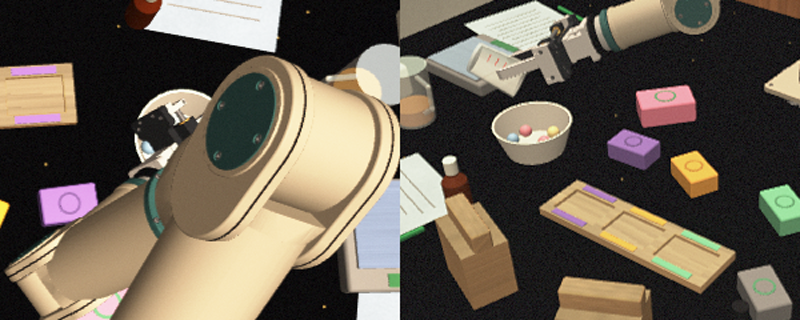

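The scene view shows bombs in the bowl, around (530,135) in the composite, and the tipped cup looks empty. I'll roll back up and look at the bowl to count them.

```bash
python3 -m creep '[[[0,0,0,1.3,0,-0.5,0.4],[0,0,0,1.3,0,-0.5,0.4],[0,0,7.14,1.2,0,-0.4,0.4],[0,0,7.14,0,0,0,0.4],[0,0,7.14,0,0,0,0.4],[0,0,7.14,0,0,0,0.4],[0,0,7.14,0,0,0,0.4],[0,0,7.14,0,0,0,0.4],[0,0,7.14,0,0,0,0.4],[0,0,7.14,0,0,0,0.4],[0,0,7.14,0,0,0,0.4],[0,0,7.14,0,0,0,0.4],[0,0,7.14,0,0,0,0.4],[0,0,7.14,0,0,0,0.4],[0,0,7.14,0,0,0,0.4],[0,0,7.14,0,0,0,0.4]]]' >/dev/null
python3 -m creep '[[[0,0,7.14,0,0,0,0.4],[0,0,7.14,0,0,0,0.4],[0,0,7.14,0,0,0,0.4],[0,0,7.14,0,0,0,0.4],[0,0,7.14,0,0,0,0.4],[0,0,7.14,0,0,0,0.4],[0,0,7.14,0,0,0,0.4],[0,0,7.14,0,0,0,0.4],[0,0,7.14,0,0,0,0.4],[0,0,7.14,0,0,0,0.4],[0,0,0,0,0,0,0.4]]]' >/dev/null
python3 go2.py '[(.55,-.24,.20),-51,40,.0]'
```

```text
t 20.43 j [ 0.86  1.19 -1.05  2.46  2.41  1.98 -0.97] p [ 0.5593 -0.3939  0.1701] F [ 0.9 -0.  -1.3] g 0.676 14.6
z [ 0.569 -0.744 -0.351] goal [ 0.5592 -0.2513  0.1878] rot deg [-1.54 19.43  0.06] shift in current axes [  2.19   8.68 -11.23] in goal axes [ 5.77  8.96 -9.63]
```

```bash
python3 -m creep '[[[0,0,0,0.55,2.17,-2.8,0.4],[0,0,0,0.55,2.17,-2.8,0.4],[0,0,0,0.55,2.17,-2.8,0.4],[0,0,0,0.55,2.17,-2.8,0.4],[-0.5,6.5,0,0,0,0,0.4],[-0.5,6.5,0,0,0,0,0.4],[-0.5,6.5,0,0,0,0,0.4],[0,0,0,0,0,0,0.4]]]' >/dev/null
python3 go2.py '[(.55,-.24,.20),-51,40,.0]'
python3 - <<'E'
from h import *
a=cam("top")["frame"][140:260,420:540];b=cam("scene")["frame"][150:250,140:260]
b=cv2.resize(b,(480,480));a=cv2.resize(a,(320,480))
cv2.imwrite("pics/bowl.png",np.hstack([a,b])[...,::-1])
E
```

```text
t 21.1 j [ 0.71  0.83 -1.17  2.33  1.83  1.47 -0.92] p [ 0.573  -0.2562  0.1917] F [ 0.6 -1.1  0.8] g 0.677 14.5
z [ 0.474 -0.601 -0.643] goal [ 0.5592 -0.2513  0.1878] rot deg [-0.58 -0.02 -0.2 ] shift in current axes [ 1.1  -0.78 -0.7 ] in goal axes [ 1.11 -0.77 -0.71]
```

View pics/bowl.png

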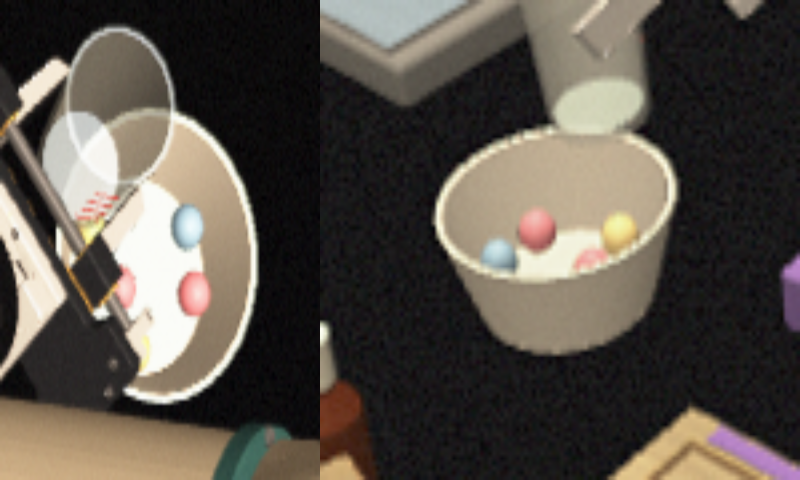

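The cup is empty, and several bombs are visible in the bowl. Now swinging back to the coaster.

```bash
python3 -m creep '[[[-2.66,0,-2.27,1.03,3.45,-1.23,0.4],[-2.66,0,-2.27,1.03,3.45,-1.23,0.4],[-2.66,0,-2.27,1.03,3.45,-1.23,0.4],[-2.66,0,-2.27,1.03,3.45,-1.23,0.4],[-2.66,0,-2.27,1.03,3.45,-1.23,0.4],[-2.66,0,-2.27,1.03,3.45,-1.23,0.4],[-2.66,0,-2.27,1.03,3.45,-1.23,0.4],[-2.66,0,-2.27,1.03,3.45,-1.23,0.4],[-2.66,0,-2.27,1.03,3.45,-1.23,0.4]]]' >/dev/null
python3 -m creep '[[[-2.66,0,-2.27,1.03,3.45,-1.23,0.4],[-2.66,0,-2.27,1.03,3.45,-1.23,0.4],[-2.66,0,-2.27,1.03,3.45,-1.23,0.4],[-2.66,0,-2.27,1.03,3.45,-1.23,0.4],[-2.66,0,-2.27,1.03,3.45,-1.23,0.4],[-2.66,0,-2.27,1.03,3.45,-1.23,0.4],[-2.66,0,-2.27,1.03,3.45,-1.23,0.4],[-2.66,0,-2.27,1.03,3.45,-1.23,0.4],[0,0,0,0,0,0,0.4],[0,0,0,0,0,0,0.4]]]' >/dev/null
python3 go2.py '[(.489,.3577,.106),10,40,.0]'
python3 - <<'E'
from h import *
a=cam("top")["frame"];b=cam("scene")["frame"]
o=np.hstack([cv2.resize(a[140:260,420:540],(400,400)),cv2.resize(b[220:340,390:510],(400,400))])
cv2.imwrite("pics/bowl2.png",o[...,::-1])
E
```

```text
t 22.78 j [-0.23  0.89 -1.2   2.26  1.89  1.46 -0.79] p [0.5524 0.3663 0.1827] F [ 0.8 -0.5 -2. ] g 0.677 14.6
z [ 0.75   0.104 -0.653] goal [0.5033 0.3602 0.0938] rot deg [-1.63 -0.77 -0.59] shift in current axes [9.96 0.21 2.06] in goal axes [9.99 0.26 1.93]
```

View pics/bowl2.png

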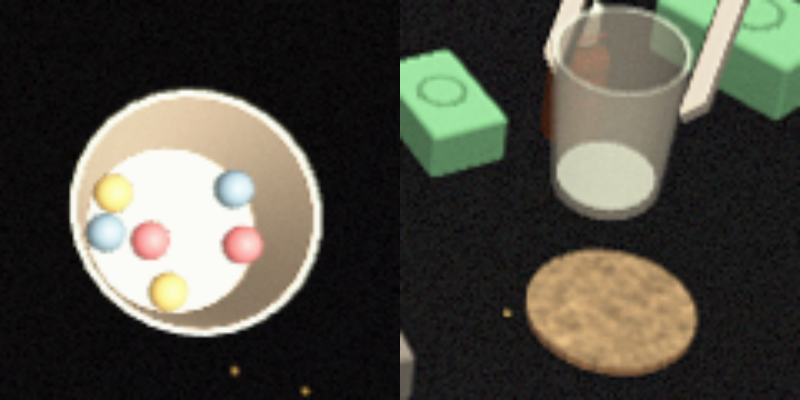

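All six bombs lie in the bowl, and the cup is empty and upright over the coaster. Lowering it.

```bash
python3 -m creep '[[[-1.6,-0.8,-0.6,0,0,0,0.4],[0,0,0,2.5,0.07,0.5,0.4],[0,0,0,2.5,0.07,0.5,0.4],[0,0,0,2.5,0.06,0.5,0.4],[0,0,0,2.5,0.06,0.5,0.4],[0,0,0,0,0,0,0.4],[0,0,0,0.76,0,0.65,0.4],[0,0,0,0.76,0,0.65,0.4],[0,0,0,0.76,0,0.65,0.4],[0,0,0,0,0,0,0.4],[0,0,0,0,0,0,0.4]]]'
python3 go2.py '[(.489,.3577,.064),10,40,.0]'
```

```text
t: 23.8
tcp_pos: [0.5072, 0.3591, 0.0653]
eef_rot: [0.422, -0.075, 0.903, 0.037]
wrist_force: [-0.3, -0.9, -1.4]
grip_width: 0.679
grip_force: 14.6
t 23.8 j [-0.4   1.15 -1.05  2.41  2.1   1.69 -1.11] p [0.5072 0.3591 0.0653] F [-0.3 -0.9 -1.4] g 0.679 14.6
z [ 0.757  0.13  -0.641] goal [0.5033 0.3602 0.0518] rot deg [-0.2   0.14 -0.35] shift in current axes [1.27 0.17 0.58] in goal axes [1.27 0.18 0.59]
```

```bash
python3 -m creep '[[[0,0,0,0.65,0.1,0.3,0.4],[0,0,0,0.6,0.1,0.3,0.4],[0,0,0,0,0,0,0.4],[0,0,0,0.08,0,0.07,0.4],[0,0,0,0.08,0,0.07,0.4],[0,0,0,0,0,0,0.4]]]'
python3 go2.py '[(.489,.3577,.064),10,40,.0]'
```

```text
t: 24.3
tcp_pos: [0.5035, 0.3615, 0.0514]
eef_rot: [0.424, -0.076, 0.902, 0.038]
wrist_force: [-2.3, -1.6, 6.4]
grip_width: 0.676
grip_force: 14.8
t 24.3 j [-0.42  1.18 -1.03  2.41  2.12  1.71 -1.14] p [0.5035 0.3615 0.0514] F [-2.3 -1.6  6.4] g 0.676 14.8
z [ 0.758  0.132 -0.638] goal [0.5033 0.3602 0.0518] rot deg [-0.09  0.32 -0.32] shift in current axes [-0.01 -0.12 -0.06] in goal axes [-0.01 -0.12 -0.06]
```

```bash
python3 -m creep '[[[0,0,0,0,0,0,0.75],[0,0,0,0,0,0,0.8],[0,0,0,0,0,0,1],[0,0,0,0,0,0,1],[0,0,0,0,0,0,1],[0,0,0,0,0,0,1],[0,0,0,0,0,-1,1],[0,0,0,0,0,-1.5,1],[0,0,0,0,0,-2,1],[0,0,0,0,0,-3,1],[0,0,0,0,0,-3,1],[0,0,0,0,0,-3,1],[0,0,0,0,0,0,1]]]' >/dev/null
python3 - <<'E'
from h import *
import sys
s=robot.sense();print(s["t"],s["joint_pos"].round(2),s["tcp_pos"].round(3),s["grip_width"]);print(T(s)[:3,:3].round(2))
t=cam("top");c=cam("scene");a=t["frame"];b=c["frame"]
for cl in HUE: 
    for k in blobs(t,cl)[:3]:
        r=cv2.minAreaRect(k); print(cl,np.round(r[0]),cv2.contourArea(k))
o=np.hstack([cv2.resize(a,(480,360))[:,:],cv2.resize(b[220:340,390:496],(318,360))])
cv2.imwrite("pics/cup.png",o[...,::-1])
print("coaster px scene",proj(c,(.489,.3577,.006)),"top",proj(t,(.489,.3577,.006)))
E
```

```text
25.3833 [-0.58  1.01 -1.25  2.47  1.71  1.77 -1.24] [0.409 0.369 0.142] 1.0011013584986892
[[-0.64 -0.16  0.75]
 [-0.11  0.99  0.11]
 [-0.76 -0.01 -0.65]]
lavender [391. 253.] 1170.5
lavender [368. 189.] 150.5
lavender [365. 153.] 144.0
honey [108. 330.] 20477.0
honey [ 58. 418.] 5799.0
honey [314. 173.] 5577.0
mint [222. 279.] 1214.0
mint [420. 328.] 362.0
mint [452.  51.] 243.0
coaster px scene [452.8975548  311.15245807] top [137.76163929 240.34664615]
```

View pics/cup.png

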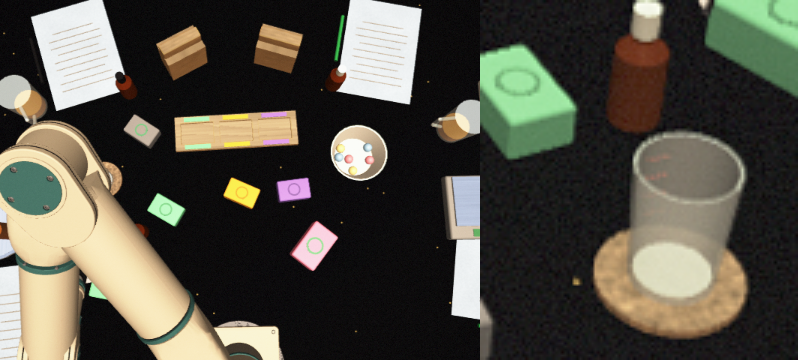

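The cup stands inside the cork. The mint bar has been knocked, from top (230,264) to (222,279), so I'll re-measure it. Back to tool-down.

```bash
python3 -m creep '[[[0,0,0,-2.3,0,-2,1],[0,0,0,-2.3,0,-2,1],[0,0,0,-2.3,0,-2,1],[0,0,0,-2.3,0,-2,1],[0,7,0,0,-1,0,1],[0,7,0,0,-1,0,1],[0,7,0,0,-1,0,1],[0,7,0,0,-1,0,1],[0,7,0,0,-1,0,1],[0,7,0,0,-1,0,1],[0,7,0,0,-1,0,1],[0,0,0,0,0,0,1],[0,0,0,0,0,0,1]]]' >/dev/null
python3 - <<'E'
from h import *
s=robot.sense();print(s["t"],s["joint_pos"].round(2),s["tcp_pos"].round(3),s["grip_width"]);print(T(s)[:3,:3].round(2))
t=cam("top");c=cam("scene")
def top_face(q,cl,near,z):
    h=cv2.cvtColor(q["frame"],cv2.COLOR_RGB2HSV);m=cv2.inRange(h,(HUE[cl][0],60,60),(HUE[cl][1],255,255))
    V=h[...,2];best=None
    for k in blobs(q,cl):
        ctr=np.array(cv2.minAreaRect(k)[0])
        if np.linalg.norm(ctr-near)<25:
            mk=np.zeros(m.shape,np.uint8);cv2.drawContours(mk,[k],-1,255,-1)
            v=V[mk>0];th=np.median(v)*.88
            mk[(V<th)]=0
            mk=cv2.morphologyEx(mk,cv2.MORPH_CLOSE,np.ones((5,5)))
            kk=max(cv2.findContours(mk,cv2.RETR_EXTERNAL,cv2.CHAIN_APPROX_NONE)[0],key=cv2.contourArea)
            P=np.array([onz(q,p[0],z)[:2] for p in kk],np.float32)*1000
            r=cv2.minAreaRect(P);b=cv2.boxPoints(r);e=[b[1]-b[0],b[2]-b[1]];l=max(e,key=np.linalg.norm)
            print(cl,"centre mm",np.round(r[0],1),"size",np.round(sorted(r[1]),1),"long axis az deg",round(np.degrees(np.arctan2(l[1],l[0]))%180,1))
top_face(t,"lavender",(391,253),.036);top_face(t,"honey",(322,257),.036);top_face(t,"mint",(222,279),.036)
# tray: tabs
for cl in("lavender","mint"):
    ks=[k for k in blobs(t,cl,amin=90) if cv2.contourArea(k)<175 and 140<cv2.minAreaRect(k)[0][1]<205]
    P=[onz(t,cv2.minAreaRect(k)[0],.014) for k in ks];print(cl,np.round(P,4).tolist(),np.round(np.mean(P,0),4))
E
```

```text
26.5667 [ 0.04  0.52 -1.19  1.87  0.69  1.12  0.29] [0.421 0.3   0.256] 0.9983353506952573
[[-0.98 -0.14  0.14]
 [-0.14  0.99 -0.02]
 [-0.13 -0.03 -0.99]]
lavender centre mm [ 458.8 -152.4] size [46.  84.6] long axis az deg 89.2
honey centre mm [446.4 -14.5] size [53.3 83. ] long axis az deg 65.7
lavender [[0.5884, -0.1113, 0.014], [0.6655, -0.1075, 0.014]] [ 0.627  -0.1094  0.014 ]
mint [[0.578, 0.1022, 0.014], [0.6552, 0.1062, 0.014]] [0.6166 0.1042 0.014 ]
```

```bash
python3 go2.py '[(.446,-.0145,.22),-114.3,90,.0]'
```

```text
t 26.67 j [ 0.04  0.52 -1.2   1.87  0.69  1.11  0.29] p [0.4176 0.3012 0.2562] F [-0.7  0.  -0.3] g 0.998 0.0
z [ 0.14  -0.016 -0.99 ] goal [ 0.446  -0.0145  0.201 ] rot deg [  7.14   6.78 122.39] shift in current axes [  2.58 -31.43   6.37] in goal axes [-27.61  15.58   5.52]
```

```bash
python3 -m creep '[[[0,0,0,0.26,-3.14,0.64,1],[0,0,0,0.26,-3.14,0.64,1],[0,0,0,0.26,-3.14,0.64,1],[0,0,0,0.26,-3.14,0.64,1],[0,0,0,0.26,-3.14,0.64,1],[0,0,0,0.26,-3.14,0.64,1],[0,0,0,0.26,-3.14,0.64,1],[0,0,0,0.26,-3.14,0.64,1],[0,0,0,0.26,-3.14,0.64,1],[0,0,0,0.26,-3.14,0.64,1]]]' >/dev/null
python3 -m creep '[[[0.4,0.38,6.8,0,0,0,1],[0.4,0.38,6.8,0,0,0,1],[0.4,0.38,6.8,0,0,0,1],[0.4,0.38,6.8,0,0,0,1],[0.4,0.38,6.8,0,0,0,1],[0.4,0.38,6.8,0,0,0,1],[0.4,0.38,6.8,0,0,0,1],[0.4,0.38,6.8,0,0,0,1],[0.4,0.38,6.8,0,0,0,1],[0.4,0.38,6.8,0,0,0,1],[0.4,0.38,6.8,0,0,0,1],[0.4,0.38,6.8,0,0,0,1],[0.4,0.38,6.8,0,0,0,1],[0.4,0.38,6.8,0,0,0,1],[0.4,0.38,6.8,0,0,0,1],[0.4,0.38,6.8,0,0,0,1],[0.4,0.38,6.8,0,0,0,1],[0.4,0.38,6.8,0,0,0,1],[0,0,0,0,0,0,1]]]' >/dev/null
cat >> h.py <<'E'
def face(q,cl,near,z=.036,r=60,thr=.88):
    """bar top face in view q near pixel -> centre mm, size, long axis azimuth, on plane z"""
    h=cv2.cvtColor(q["frame"],cv2.COLOR_RGB2HSV);V=h[...,2];out=[]
    for k in blobs(q,cl):
        if np.linalg.norm(np.array(cv2.minAreaRect(k)[0])-near)<r:
            mk=np.zeros(V.shape,np.uint8);cv2.drawContours(mk,[k],-1,255,-1);mk[V<np.median(V[mk>0])*thr]=0
            mk=cv2.morphologyEx(mk,cv2.MORPH_CLOSE,np.ones((5,5)))
            kk=max(cv2.findContours(mk,cv2.RETR_EXTERNAL,cv2.CHAIN_APPROX_NONE)[0],key=cv2.contourArea)
            P=np.array([onz(q,p[0],z)[:2] for p in kk],np.float32)*1000
            m=cv2.minAreaRect(P);b=cv2.boxPoints(m);l=max([b[1]-b[0],b[2]-b[1]],key=np.linalg.norm)
            out.append((np.round(m[0],1).tolist(),np.round(sorted(m[1]),1).tolist(),round(np.degrees(np.arctan2(l[1],l[0]))%180,1)))
    return out
E
python3 go2.py '[(.446,-.0145,.22),-114.3,90,.0]'
python3 - <<'E'
from h import *
w=cam("wrist");t=cam("top");c=cam("scene");cv2.imwrite("pics/w3.png",w["frame"][...,::-1])
for n,P in(("lavender",(.456,-.153,.036)),("honey",(.446,-.0145,.036)),("mint",(.41,.18,.036))):
    for nm,q in(("wrist",w),("top",t)): print(n,nm,proj(q,P).round(),face(q,n,proj(q,P)))
for k in blobs(c,"mint"): print(cv2.minAreaRect(k)[0])
E
```

```text
t 29.08 j [ 0.43  0.37 -0.62  2.03  0.28  0.84 -0.77] p [ 0.4449 -0.0126  0.2011] F [ 0.1  0.7 -0.4] g 1.003 0.0
z [-0.001  0.001 -1.   ] goal [ 0.446  -0.0145  0.201 ] rot deg [-0.07 -0.   -0.07] shift in current axes [-0.13  0.18  0.01] in goal axes [-0.13  0.18  0.01]
lavender wrist [388. 339.] [([452.8, -151.9], [52.1, 81.3], np.float32(96.4))]
lavender top [392. 251.] []
honey wrist [319. 215.] [([446.3, -14.7], [53.2, 82.3], np.float32(65.6))]
honey top [322. 257.] [([561.8, 18.5], [13.3, 62.2], np.float32(17.3))]
mint wrist [175.  12.] [([397.3, 169.8], [50.9, 52.1], np.float32(149.9))]
mint top [223. 277.] [([405.3, 184.5], [52.2, 82.3], np.float32(59.3))]
(493.67926025390625, 231.62265014648438)
(221.08883666992188, 28.743654251098633)
(402.1600036621094, 252.87998962402344)
(200.49644470214844, 33.68861389160156)
(244.5, 29.5)
(85.91954040527344, 284.8221435546875)
(373.0, 314.5)
(303.6000061035156, 300.3000183105469)
(325.2062072753906, 279.5361328125)
(230.6123809814453, 111.29129028320312)
```

View pics/w3.png

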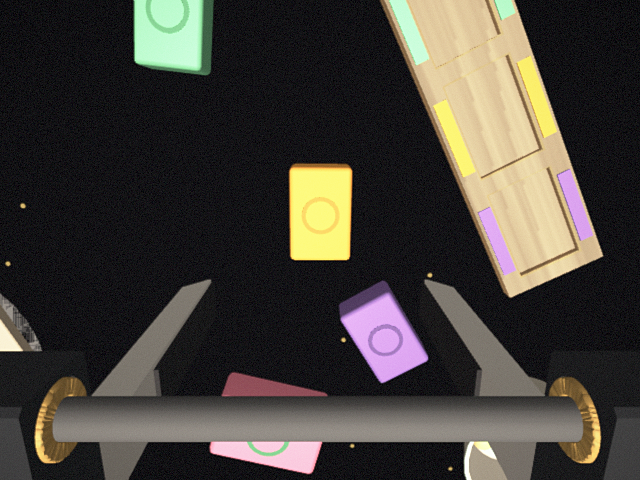

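The wrist view shows the honey bar centred at (320,212), lavender at (385,335) and the tray at right. Both views agree on the honey bar to 1 mm at its 36 mm top. Grasping honey.

```bash
python3 -m creep '[[[0,0,0,-0.1,0.2,3.5,1],[0,0,0,0,0,3.5,1],[0,0,0,0,0,3.5,1],[0,0,0,0,0,3.5,1],[0,0,0,0,0,3,1],[0,0,0,0,0,1.3,1],[0,0,0,0,0,0.5,1],[0,0,0,0,0,0,1],[0,0,0,0,0,0,0.3],[0,0,0,0,0,0,0.3],[0,0,0,0,0,0,0.3],[0,0,0,0,0,0,0.3],[0,0,0,0,0,0,0.3],[0,0,0,0,0,0,0.3],[0,0,0,0,0,0,0.3],[0,0,0,0,0,0,0.3]]]' 25
python3 go2.py '[(.622,-.003,.12),-87.2,90,.0]'
```

```text
t: 30.57
tcp_pos: [0.4479, -0.0145, 0.0144]
eef_rot: [-0.0, 0.84, 0.542, 0.001]
wrist_force: [-1.2, -1.4, 25.6]
grip_width: 0.508
grip_force: 27.0
t 30.57 j [ 0.2   0.67 -0.33  2.2   0.61  0.36 -1.07] p [ 0.4479 -0.0145  0.0144] F [-1.2 -1.4 25.6] g 0.508 27.0
z [ 0.001  0.001 -1.   ] goal [ 0.622 -0.003  0.101] rot deg [  0.04  -0.07 -27.16] shift in current axes [ 8.24 15.39 -8.65] in goal axes [ 0.3  17.45 -8.66]
```

Run:
```python
from h import *
w=cam("wrist")["frame"];c=cam("scene")["frame"]
cv2.imwrite("pics/g.png",np.hstack([cv2.resize(w[100:400,160:480],(400,375)),cv2.resize(c[180:270,280:376],(400,375))])[...,::-1])
```

```text
(no output)
```

View pics/g.png

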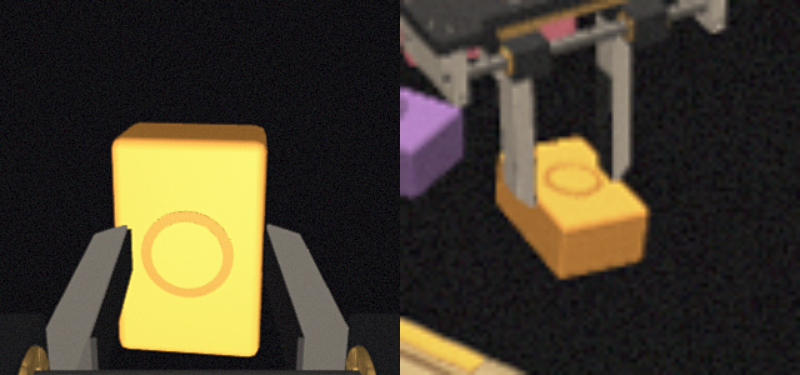

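```bash
python3 -m creep '[[[0,0,0,0,0,0,1],[0,0,0,0,0,0,1],[0,0,0,0,0,0,1],[0,0,0,0,0,0,1],[0,0,0,0,0,0,1],[0,0,0,0,0,0,1]]]'
python3 -m creep '[[[0,0,0,0,0,-3,1],[0,0,0,0,0,-3,1],[0,0,0,0,0,-3,1],[0,0,0,0,0,0,1],[0,0,0,0,0,0,1]]]'
python3 - <<'E'
from h import *
w=cam("wrist");P=(.446,-.0145,.036);print(proj(w,P),face(w,"honey",proj(w,P)),T(robot.sense())[:3,:3].round(3))
w=w["frame"];c=cam("scene")["frame"]
cv2.imwrite("pics/g2.png",np.hstack([cv2.resize(w,(500,375)),cv2.resize(c[180:270,280:352],(300,375))])[...,::-1])
E
```

```text
t: 31.17
tcp_pos: [0.448, -0.0145, 0.0137]
eef_rot: [-0.0, 0.84, 0.542, 0.001]
wrist_force: [-0.9, -0.0, 0.2]
grip_width: 0.874
grip_force: 0.0
t: 31.58
tcp_pos: [0.4488, -0.0149, 0.1045]
eef_rot: [0.0, 0.841, 0.542, 0.002]
wrist_force: [0.0, 0.2, -0.6]
grip_width: 1.002
grip_force: 0.0
[312.7948938  245.57972034] [([449.6, -15.9], [52.9, 81.6], np.float32(65.6))] [[ 0.413  0.911  0.001]
 [ 0.911 -0.413  0.001]
 [ 0.002  0.    -1.   ]]
```

View pics/g2.png

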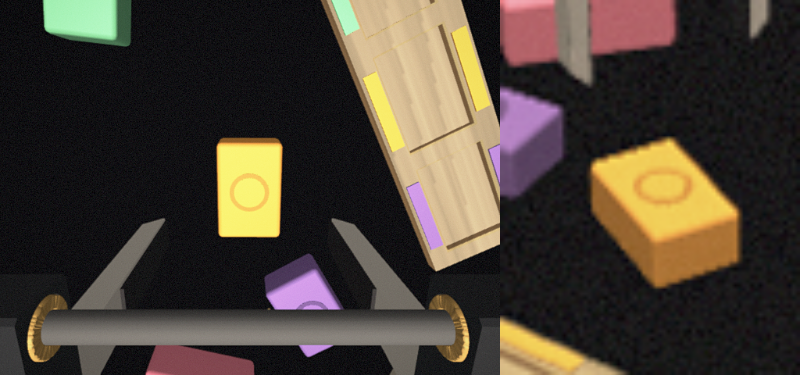

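The bar is unharmed. The pads had closed on its rounded top edge, so I'll grip 6 mm deeper.

```bash
python3 -m creep '[[[0,0,0,-0.1,0.1,3.5,1],[0,0,0,0,0,3.5,1],[0,0,0,0,0,1.8,1],[0,0,0,0,0,0.8,1],[0,0,0,0,0,0,1],[0,0,0,0,0,0,0.3],[0,0,0,0,0,0,0.3],[0,0,0,0,0,0,0.3],[0,0,0,0,0,0,0.3],[0,0,0,0,0,0,0.3],[0,0,0,0,0,0,0.3],[0,0,0,0,0,0,0.3]]]' 20
python3 go2.py '[(.622,-.003,.12),-87.2,90,.0]'
```

```text
t: 32.68
tcp_pos: [0.4488, -0.0159, 0.0079]
eef_rot: [-0.0, 0.84, 0.542, 0.001]
wrist_force: [-0.9, 0.3, 4.8]
grip_width: 0.583
grip_force: 20.0
t 32.68 j [ 0.2   0.69 -0.32  2.2   0.64  0.34 -1.09] p [ 0.4488 -0.0159  0.0079] F [-0.9  0.3  4.8] g 0.583 20.0
z [ 0.001  0.002 -1.   ] goal [ 0.622 -0.003  0.101] rot deg [  0.07  -0.11 -27.16] shift in current axes [ 8.34 15.25 -9.28] in goal axes [ 0.44 17.36 -9.31]
```

The width reads 54.8 mm, a proper grip. I'll lift and measure the tray from the wrist camera as a second view.

```bash
python3 -m creep '[[[0,0,0,0,0,-1.5,0.3],[0,0,0,0,0,-3,0.3],[0,0,0,0,0,-3,0.3],[0,0,0,0,0,-3,0.3],[0,0,0,0,0,-3,0.3],[0,0,0,0,0,-3,0.3],[0,0,0,0,0,0,0.3],[0,0,0,0,0,0,0.3]]]'
cat > tray.py <<'E'
from h import *
def tabs(q,z=.014):
    o={}
    for c in HUE:
        L=[]
        sat=120 if c=="honey" else 50
        for k in blobs(q,c,smin=170 if c=="honey" else 50,vmin=150,amin=60):
            m=cv2.minAreaRect(k);P=onz(q,m[0],z);w=[onz(q,p,z)[:2] for p in cv2.boxPoints(m)]
            e=sorted([np.linalg.norm(w[0]-w[1]),np.linalg.norm(w[1]-w[2])])
            if .52<P[0]<.72 and e[0]<.02 and .025<e[1]<.06: L.append(P[:2])
        o[c]=np.array(L)
    return o
if __name__=="__main__":
    w=cam("wrist");t=cam("top")
    for n,q in(("wrist",w),("top",t)):
        for c,L in tabs(q).items(): print(n,c,(L*1000).round(1).tolist(), (L.mean(0)*1000).round(1) if len(L)==2 else "")
    print(proj(t,(.44,.167,.036)), face(t,"mint",(222,279)),face(t,"lavender",(391,253)))
E
python3 tray.py
```

```text
t: 33.35
tcp_pos: [0.4489, -0.0164, 0.1734]
eef_rot: [0.0, 0.841, 0.542, 0.002]
wrist_force: [0.6, -0.3, -1.9]
grip_width: 0.579
grip_force: 20.0
wrist lavender [] 
wrist honey [] 
wrist mint [[577.7, 89.8]] 
top lavender [] 
top honey [] 
top mint [] 
[229.83073444 261.20259549] [([405.3, 184.5], [52.2, 82.3], np.float32(59.3))] []
```

```bash
sed -i 's/\.025<e\[1\]<\.06/.03<e[1]<.085/; s/e\[0\]<\.02 /e[0]<.025 /; s/for k in blobs(q,c,/HUE["honey"]=(24,32)\n        for k in blobs(q,c,/' tray.py; python3 tray.py
python3 - <<'E'
from h import *
w=cam("wrist");h=cv2.cvtColor(w["frame"],cv2.COLOR_RGB2HSV)
p=proj(w,(.586,-.004,.014)).astype(int);print(p, h[p[1],p[0]] if 0<=p[0]<640 else "");p=proj(w,(.62,0,.01)).astype(int);print(p,h[p[1],p[0]])
E
```

```text
wrist lavender [[664.8, -107.7], [587.6, -111.6]] [ 626.2 -109.7]
wrist honey [] 
wrist mint [[577.8, 88.8]] 
top lavender [] 
top honey [[660.2, -0.4]] 
top mint [[578.0, 102.2], [655.2, 106.2]] [616.6 104.2]
[229.83073444 261.20259549] [([405.3, 184.5], [52.2, 82.3], np.float32(59.3))] []
[466 134] [ 28 146 248]
[502 111] [ 18  79 222]
```

```bash
sed -i 's/smin=170 if/smin=110 if/' tray.py; python3 -m creep '[[[0,0,-5.43,1.67,3.02,0.5,0.3],[0,0,-5.43,1.67,3.02,0.5,0.3],[0,0,-5.43,1.67,3.02,0.5,0.3],[0,0,-5.43,1.67,3.02,0.5,0.3],[0,0,-5.43,1.67,3.02,0.5,0.3],[0,0,0,0,0,0,0.3],[0,0,0,0,0,0,0.3]]]'
python3 tray.py; python3 go2.py '[(.6216,-.0027,.049),-87.3,90,.0]'
```

```text
t: 34.18
tcp_pos: [0.6126, 0.0312, 0.145]
eef_rot: [-0.002, 0.689, 0.725, 0.0]
wrist_force: [0.0, -0.4, -1.6]
grip_width: 0.58
grip_force: 20.0
wrist lavender [] 
wrist honey [] 
wrist mint [[654.0, 106.3]] 
top lavender [] 
top honey [[583.7, -5.1]] 
top mint [[578.0, 102.2], [654.9, 111.3]] [616.5 106.7]
[229.83073444 261.20259549] [([405.3, 184.5], [52.2, 82.3], np.float32(59.3))] [([451.9, -143.3], [50.8, 61.2], np.float32(96.3))]
t 34.28 j [ 0.32  0.7  -0.69  1.65  0.51  0.98 -0.5 ] p [0.6113 0.0292 0.1462] F [-0.2  0.4 -1.8] g 0.582 20.0
z [-0.003  0.001 -1.   ] goal [ 0.6216 -0.0027  0.03  ] rot deg [-0.18 -0.07  0.09] shift in current axes [-3.25  0.91 11.61] in goal axes [-3.23  0.88 11.62]
```

```bash
python3 -m creep '[[[0,0,0,-1.6,0.47,2.9,0.3],[0,0,0,-1.65,0.47,2.9,0.3],[0,0,0,0,0,2.9,0.3],[0,0,0,0,0,1.9,0.3],[0,0,0,0,0,1,0.3],[0,0,0,0,0,0,0.3],[0,0,0,0,0,0,0.3]]]' >/dev/null; python3 go2.py '[(.6218,-.0027,.0355),-87.3,90,.0]'
```

```text
t 34.87 j [ 0.31  0.85 -0.6   1.7   0.64  0.79 -0.54] p [ 0.6238 -0.0022  0.0322] F [-0.1  0.2 -1.4] g 0.581 20.0
z [ 0.     0.002 -1.   ] goal [ 0.6218 -0.0027  0.0165] rot deg [ 0.02 -0.09  0.11] shift in current axes [-0.04 -0.2   1.57] in goal axes [-0.04 -0.2   1.57]
```

```bash
python3 -m creep '[[[0,0,0,-0.04,-0.2,0,0.3],[0,0,0,0,0,0,0.3],[0,0,0,0,0,0.4,0.3],[0,0,0,0,0,0.4,0.3],[0,0,0,0,0,0.4,0.3],[0,0,0,0,0,0.3,0.3],[0,0,0,0,0,0,0.3]]]'; python3 go2.py '[(.6218,-.0027,.0355),-87.3,90,.0]'
```

```text
t: 35.45
tcp_pos: [0.6214, -0.0028, 0.0156]
eef_rot: [-0.001, 0.69, 0.724, 0.0]
wrist_force: [0.1, -2.2, -1.9]
grip_width: 0.58
grip_force: 20.0
t 35.45 j [ 0.3   0.87 -0.58  1.72  0.65  0.76 -0.56] p [ 0.6214 -0.0028  0.0156] F [ 0.1 -2.2 -1.9] g 0.58 20.0
z [-0.001  0.002 -1.   ] goal [ 0.6218 -0.0027  0.0165] rot deg [-0.07 -0.09  0.11] shift in current axes [ 0.01  0.04 -0.09] in goal axes [ 0.01  0.04 -0.09]
```

It went into the pocket with no upward reaction. Releasing, then heading for lavender.

```bash
python3 -m creep '[[[0,0,0,0,0,0,0.7],[0,0,0,0,0,0,0.7],[0,0,0,0,0,0,0.8],[0,0,0,0,0,-0.5,0.8],[0,0,0,0,0,-2,1],[0,0,0,0,0,-3,1],[0,0,0,0,0,-3,1],[0,0,0,0,0,-3,1],[0,0,0,0,0,-3,1],[0,0,0,0,0,0,1]]]' >/dev/null; python3 go2.py '[(.4528,-.1519,.179),-83.6,90,.0]'
python3 - <<'E'
from h import *
w=cam("wrist");P=(.6218,-.0027,.042);print(proj(w,P),face(w,"honey",proj(w,P),z=.042))
E
```

```text
t 36.28 j [ 0.37  0.69 -0.7   1.61  0.5   1.02 -0.43] p [ 0.6261 -0.0016  0.1684] F [0.3 0.3 0.5] g 1.002 0.0
z [ 0.011  0.003 -1.   ] goal [ 0.4528 -0.1519  0.16  ] rot deg [ 0.66 -0.11 -3.6 ] shift in current axes [-14.16 -18.05   0.6 ] in goal axes [-13.   -18.9    0.84]
[309.9166171 225.0631788] [([620.8, 3.6], [86.9, 309.2], np.float32(92.8))]
```

```bash
python3 -m creep '[[[0.1,0,-0.6,-2.02,-2.58,0.09,1],[0.1,0,-0.6,-2.02,-2.58,0.09,1],[0.1,0,-0.6,-2.02,-2.58,0.09,1],[0.1,0,-0.6,-2.02,-2.58,0.09,1],[0.1,0,-0.6,-2.02,-2.58,0.09,1],[0.1,0,-0.6,-2.02,-2.58,0.09,1],[0,0,0,-2.02,-2.58,0.09,1],[0,0,0,0,0,0,1],[0,0,0,0,0,0,1]]]' >/dev/null
python3 - <<'E'
from h import *
w=cam("wrist");t=cam("top");P=(.4528,-.1519,.036);print(face(w,"lavender",proj(w,P)),face(t,"lavender",proj(t,P)))
HUE["honey"]=(20,32)
for k in blobs(t,"honey",smin=150,vmin=130):
    m=cv2.minAreaRect(k)
    if np.linalg.norm(np.array(m[0])-proj(t,(.622,-.003,.042)))<15: print("honey placed",onz(t,m[0],.042).round(4),m)
E
python3 go2.py '[(.4528,-.1519,.027),-83.6,90,.0]'
```

```text
[([452.6, -152.8], [52.1, 81.7], np.float32(96.4))] [([452.1, -144.0], [51.3, 63.2], np.float32(97.1))]
honey placed [ 0.6262 -0.0023  0.042 ] ((314.36895751953125, 167.7724151611328), (30.24184226989746, 41.04669189453125), 86.633544921875)
t 37.18 j [ 0.81  0.53 -0.77  1.99  0.5   0.83 -0.13] p [ 0.454  -0.1577  0.1558] F [-0.7 -0.1 -0.1] g 0.997 0.0
z [-0.009  0.002 -1.   ] goal [ 0.4528 -0.1519  0.008 ] rot deg [-0.53 -0.16  0.03] shift in current axes [ 0.55  0.08 14.78] in goal axes [ 0.59 -0.06 14.78]
```

```bash
python3 -m creep '[[[-0.5,-0.1,0,0.2,0,3.5,1],[0,0,0,0.2,0,3.5,1],[0,0,0,0.2,0,3.5,1],[0,0,0,0,0,3,1],[0,0,0,0,0,0.5,1],[0,0,0,0,0,0,1],[0,0,0,0,0,0,1]]]' >/dev/null; python3 go2.py '[(.4526,-.1528,.027),-83.6,90,.0]'
```

```text
t 37.77 j [ 0.62  0.73 -0.53  2.11  0.78  0.5  -0.39] p [ 0.4536 -0.1512  0.0165] F [-0.1 -0.1  0.4] g 1.0 0.0
z [-0.     0.001 -1.   ] goal [ 0.4526 -0.1528  0.008 ] rot deg [-0.   -0.03  0.12] shift in current axes [-0.15 -0.11  0.85] in goal axes [-0.15 -0.11  0.85]
```

```bash
python3 -m creep '[[[0,0,0,-0.15,-0.1,0.4,1],[0,0,0,0,0,0.45,1],[0,0,0,0,0,0,1],[0,0,0,0,0,0,0.3],[0,0,0,0,0,0,0.3],[0,0,0,0,0,0,0.3],[0,0,0,0,0,0,0.3],[0,0,0,0,0,0,0.3],[0,0,0,0,0,0,0.3],[0,0,0,0,0,0,0.3]]]' 20
python3 go2.py '[(.6266,-.1095,.089),-87.3,90,.0]'
python3 -m creep '[[[0,0,0,0,0,-1.5,0.3],[0,0,0,0,0,-3,0.3],[0,0,0,0,0,-3,0.3],[0,0,0,0,0,-2.5,0.3],[0,0,0,0,0,0,0.3]]]'
python3 go2.py '[(.6266,-.1095,.089),-87.3,90,.0]'
```

```text
t: 38.6
tcp_pos: [0.4517, -0.1539, 0.0074]
eef_rot: [-0.0, 0.666, 0.746, -0.0]
wrist_force: [0.8, -0.4, 0.4]
grip_width: 0.584
grip_force: 20.0
t 38.6 j [ 0.61  0.74 -0.51  2.12  0.8   0.48 -0.41] p [ 0.4517 -0.1539  0.0074] F [ 0.8 -0.4  0.4] g 0.584 20.0
z [-0.001  0.    -1.   ] goal [ 0.6266 -0.1095  0.07  ] rot deg [-0.04 -0.02  3.71] shift in current axes [ 2.46 17.87 -6.27] in goal axes [ 3.61 17.68 -6.26]
t: 39.02
tcp_pos: [0.4542, -0.1543, 0.1109]
eef_rot: [0.002, 0.667, 0.745, 0.001]
wrist_force: [0.3, 0.1, -1.5]
grip_width: 0.582
grip_force: 20.0
t 39.02 j [ 0.76  0.58 -0.71  2.05  0.59  0.71 -0.22] p [ 0.4542 -0.1543  0.1109] F [ 0.3  0.1 -1.5] g 0.582 20.0
z [ 0.005 -0.002 -1.   ] goal [ 0.6266 -0.1095  0.07  ] rot deg [0.28 0.12 3.69] shift in current axes [ 2.54 17.61  4.17] in goal axes [ 3.66 17.43  4.09]
```

```bash
python3 -m creep '[[[0,0,0.75,0.5,3.5,0,0.3],[0,0,0.75,0.5,3.5,0,0.3],[0,0,0.75,0.5,3.5,0,0.3],[0,0,0.75,0.5,3.5,1,0.3],[0,0,0.7,0.5,3.5,1,0.3],[0,0,0,0,0,2,0.3],[0,0,0,0,0,0,0.3],[0,0,0,0,0,0,0.3]]]' >/dev/null; python3 go2.py '[(.6266,-.1105,.05),-87.3,90,.0]'
```

```text
t 39.68 j [ 0.5   0.82 -0.63  1.66  0.6   0.87 -0.33] p [ 0.6213 -0.1139  0.0644] F [ 0.3  0.8 -1.6] g 0.582 20.0
z [-0.007  0.    -1.   ] goal [ 0.6266 -0.1105  0.031 ] rot deg [-0.39 -0.03  0.06] shift in current axes [0.31 0.56 3.34] in goal axes [0.31 0.54 3.34]
```

```bash
python3 -m creep '[[[-0.4,0,0,0.31,0.55,0.5,0.3],[0,0,0,0,0,1.4,0.3],[0,0,0,0,0,1.4,0.3],[0,0,0,0,0,0,0.3],[0,0,0,0,0,0,0.3]]]' >/dev/null; python3 go2.py '[(.6266,-.1105,.035),-87.3,90,.0]'
```

```text
t 40.1 j [ 0.48  0.86 -0.6   1.67  0.64  0.81 -0.36] p [ 0.6277 -0.1111  0.0329] F [-0.4  0.3 -1.8] g 0.582 20.0
z [ 0.003  0.    -1.   ] goal [ 0.6266 -0.1105  0.016 ] rot deg [ 0.17 -0.01 -0.01] shift in current axes [ 0.07 -0.12  1.69] in goal axes [ 0.07 -0.11  1.69]
```

```bash
python3 -m creep '[[[0.15,0,0,0.07,-0.11,0,0.3],[0,0,0,0,0,0,0.3],[0,0,0,0,0,0.4,0.3],[0,0,0,0,0,0.4,0.3],[0,0,0,0,0,0.4,0.3],[0,0,0,0,0,0.4,0.3],[0,0,0,0,0,0,0.3]]]'; python3 go2.py '[(.6266,-.1105,.035),-87.3,90,.0]'
```

```text
t: 40.68
tcp_pos: [0.6273, -0.1101, 0.017]
eef_rot: [0.0, 0.69, 0.724, 0.001]
wrist_force: [-0.4, 0.0, -1.8]
grip_width: 0.583
grip_force: 20.0
t 40.68 j [ 0.47  0.88 -0.59  1.67  0.65  0.79 -0.38] p [ 0.6273 -0.1101  0.017 ] F [-0.4  0.  -1.8] g 0.583 20.0
z [ 0.001  0.    -1.   ] goal [ 0.6266 -0.1105  0.016 ] rot deg [ 0.08 -0.02  0.01] shift in current axes [-0.03 -0.07  0.1 ] in goal axes [-0.03 -0.07  0.1 ]
```

```bash
python3 -m creep '[[[0,0,0,0,0,0.1,0.3],[0,0,0,0,0,0,0.7],[0,0,0,0,0,0,0.7],[0,0,0,0,0,0,0.8],[0,0,0,0,0,-0.5,0.8],[0,0,0,0,0,-2,1],[0,0,0,0,0,-3.5,1],[0,0,0,0,0,-3.5,1],[0,0,0,0,0,-3.5,1],[0,0,0,0,0,-3.5,1],[0,0,0,0,0,-3.5,1],[0,0,0,0,0,0,1]]]' >/dev/null; python3 go2.py '[(.415,.175,.22),-120.7,90,.0]'
```

```text
t 41.68 j [ 0.55  0.66 -0.73  1.5   0.47  1.15 -0.22] p [ 0.632  -0.1092  0.2254] F [1.6 0.2 1.2] g 1.0 0.0
z [ 0.016 -0.    -1.   ] goal [0.415 0.175 0.201] rot deg [ 0.92 -0.21 33.4 ] shift in current axes [ 29.41 -20.38   2.08] in goal axes [ 13.35 -33.17   2.44]
```

```bash
python3 -m creep '[[[0,0,0,2.94,-2.04,0.2,1],[0,0,0,2.94,-2.04,0.2,1],[0,0,0,2.94,-2.04,0.2,1],[0,0,0,2.94,-2.04,0.2,1],[0,0,0,2.94,-2.04,0.2,1],[0,0,0,2.94,-2.04,0.2,1],[0,0,0,2.94,-2.04,0.2,1],[0,0,0,2.94,-2.04,0.2,1],[0,0,0,2.94,-2.04,0.2,1],[0,0,0,2.94,-2.04,0.2,1],[0.2,0,6.68,0,0,0,1],[0.2,0,6.68,0,0,0,1],[0.2,0,6.68,0,0,0,1],[0.2,0,6.68,0,0,0,1],[0.1,0,6.68,0,0,0,1],[0,0,0,0,0,0,1],[0,0,0,0,0,0,1]]]' >/dev/null; python3 go2.py '[(.4053,.1845,.179),-120.7,90,.0]'
python3 - <<'E'
from h import *
w=cam("wrist");t=cam("top");c=cam("scene");P=(.4053,.1845,.036);print(proj(w,P),face(w,"mint",proj(w,P)),face(t,"mint",proj(t,P)))
print("cap px",proj(w,(.3475,.254,.1)))
o=np.hstack([cv2.resize(w["frame"],(500,375)),cv2.resize(t["frame"][110:270,240:368],(300,375))]);cv2.imwrite("pics/m.png",o[...,::-1])
E
```

```text
t 43.1 j [ 0.02  0.38 -0.65  2.02  0.29  0.84 -1.32] p [0.4099 0.1741 0.1969] F [0.1 0.4 0.5] g 0.995 0.0
z [-0.011  0.004 -1.   ] goal [0.4053 0.1845 0.16  ] rot deg [-0.66  0.15  0.22] shift in current axes [ 0.67 -0.88  3.7 ] in goal axes [ 0.66 -0.93  3.69]
[308.76224527 206.55771985] [([405.0, 184.9], [52.5, 81.4], np.float32(59.7))] []
cap px [185.47194736 181.65487784]
```

View pics/m.png

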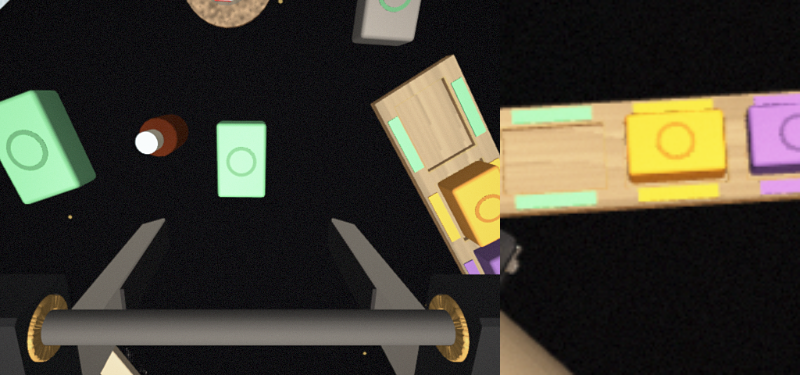

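The mint bar is at (242,160) in the scaled wrist view, and bottle c's cap at (147,142) fits a height of 0.10 m. The gripper body passes above it at 0.107 m, so I'll lower carefully.

```bash
python3 -m creep '[[[-0.6,0,-0.2,0.7,-0.9,3.4,1],[0,0,0,0,0,3,1],[0,0,0,0,0,3,1],[0,0,0,0,0,3,1],[0,0,0,0,0,0,1],[0,0,0,0,0,0,1]]]' >/dev/null; python3 go2.py '[(.405,.1849,.029),-120.3,90,.0]'
```

```text
t 43.75 j [-0.15  0.57 -0.48  2.16  0.53  0.52 -1.57] p [0.4039 0.1843 0.072 ] F [-1.1  0.8  0.1] g 1.001 0.0
z [-0.006 -0.003 -1.   ] goal [0.405  0.1849 0.01  ] rot deg [-0.23  0.31 -0.09] shift in current axes [0.14 0.09 6.2 ] in goal axes [0.1  0.06 6.2 ]
```

```bash
python3 -m creep '[[[-0.2,0.3,0,0.12,0.07,2,1],[0,0,0,0,0,2,1],[0,0,0,0,0,1,1],[0,0,0,0,0,0.5,1],[0,0,0,0,0,0,1],[0,0,0,0,0,0.5,1],[0,0,0,0,0,0.2,1],[0,0,0,0,0,0,1]]]'; python3 go2.py '[(.405,.1849,.029),-120.3,90,.0]'
```

```text
t: 44.42
tcp_pos: [0.4067, 0.1854, 0.0111]
eef_rot: [0.0, 0.868, 0.496, 0.002]
wrist_force: [0.6, -0.1, 0.6]
grip_width: 0.999
grip_force: 0.0
t 44.42 j [-0.26  0.68 -0.33  2.21  0.65  0.35 -1.68] p [0.4067 0.1854 0.0111] F [ 0.6 -0.1  0.6] g 0.999 0.0
z [ 0.003  0.002 -1.   ] goal [0.405  0.1849 0.01  ] rot deg [ 0.13 -0.18 -0.2 ] shift in current axes [-0.13 -0.13  0.11] in goal axes [-0.13 -0.13  0.11]
```

```bash
python3 -m creep '[[[0,0,0,-0.13,-0.13,0.15,1],[0,0,0,0,0,0,1],[0,0,0,0,0,0,0.3],[0,0,0,0,0,0,0.3],[0,0,0,0,0,0,0.3],[0,0,0,0,0,0,0.3],[0,0,0,0,0,0,0.3],[0,0,0,0,0,0,0.3],[0,0,0,0,0,0,0.3]]]' 20
python3 go2.py '[(.405,.1849,.029),-120.3,90,.0]'
python3 -m creep '[[[0,0,0,0,0,-1.5,0.3],[0,0,0,0,0,-3,0.3],[0,0,0,0,0,-3,0.3],[0,0,0,0,0,-2.5,0.3],[0,0,0,0,0,0,0.3]]]' >/dev/null
python3 go2.py '[(.6166,.1042,.089),-87.3,90,.0]'
```

```text
t: 45.17
tcp_pos: [0.4046, 0.1847, 0.0091]
eef_rot: [0.0, 0.868, 0.496, 0.001]
wrist_force: [-0.3, -0.3, -0.3]
grip_width: 0.582
grip_force: 20.0
t 45.17 j [-0.27  0.68 -0.33  2.21  0.66  0.34 -1.69] p [0.4046 0.1847 0.0091] F [-0.3 -0.3 -0.3] g 0.582 20.0
z [ 0.003  0.001 -1.   ] goal [0.405  0.1849 0.01  ] rot deg [ 0.09 -0.13 -0.2 ] shift in current axes [ 0.04  0.03 -0.09] in goal axes [ 0.04  0.03 -0.09]
t 45.58 j [-0.09  0.5  -0.56  2.14  0.47  0.61 -1.52] p [0.4065 0.1861 0.1126] F [ 1.1 -0.3 -1.7] g 0.58 20.0
z [ 0.009  0.004 -1.   ] goal [0.6166 0.1042 0.07  ] rot deg [  0.43  -0.36 -33.21] shift in current axes [ 3.58 22.23  4.41] in goal axes [-9.17 20.6   4.26]
```

```bash
python3 -m creep '[[[0,0,0,0.6,3.7,0,0.3],[0,0,0,0.6,3.7,0,0.3],[0,0,0,0.6,3.7,0,0.3],[0,0,0,0.6,3.7,0,0.3],[0,0,0,0.6,3.7,0,0.3],[0,0,0,0.6,3.7,0,0.3],[0,0,-6.64,0,0,0.8,0.3],[0,0,-6.64,0,0,0.8,0.3],[0,0,-6.64,0,0,0.8,0.3],[0,0,-6.64,0,0,0.8,0.3],[0,0,-6.64,0,0,0.8,0.3],[0,0,0,0,0,0,0.3],[0,0,0,0,0,0,0.3]]]' >/dev/null; python3 go2.py '[(.6166,.1042,.053),-87.3,90,.0]'
```

```text
t 46.67 j [ 0.18  0.82 -0.68  1.69  0.64  0.87 -0.72] p [0.6127 0.1026 0.0678] F [ 0.1 -0.6 -2.1] g 0.581 20.0
z [-0.     0.001 -1.   ] goal [0.6166 0.1042 0.034 ] rot deg [-0.02 -0.04 -0.17] shift in current axes [0.14 0.4  3.38] in goal axes [0.14 0.4  3.38]
```

```bash
python3 -m creep '[[[0,0,-0.15,0.14,0.4,1.4,0.3],[0,0,0,0,0,1,0.3],[0,0,0,0,0,1,0.3],[0,0,0,0,0,0,0.3],[0,0,0,0,0,0,0.3]]]' >/dev/null; python3 go2.py '[(.6166,.1042,.0355),-87.3,90,.0]'
```

```text
t 47.08 j [ 0.16  0.86 -0.65  1.7   0.68  0.82 -0.74] p [0.6171 0.1045 0.0346] F [-0.3 -0.1 -0.3] g 0.58 20.0
z [ 0.001  0.001 -1.   ] goal [0.6166 0.1042 0.0165] rot deg [ 0.04 -0.03  0.15] shift in current axes [-0.03 -0.06  1.81] in goal axes [-0.03 -0.05  1.81]
```

```bash
python3 -m creep '[[[0,0,0,-0.03,-0.05,0,0.3],[0,0,0,0,0,0,0.3],[0,0,0,0,0,0.4,0.3],[0,0,0,0,0,0.4,0.3],[0,0,0,0,0,0.4,0.3],[0,0,0,0,0,0.5,0.3],[0,0,0,0,0,0,0.3]]]'
python3 -m creep '[[[0,0,0,0,0,0.1,0.3],[0,0,0,0,0,0,0.7],[0,0,0,0,0,0,0.7],[0,0,0,0,0,0,0.8],[0,0,0,0,0,-0.5,0.8],[0,0,0,0,0,-2,1],[0,0,0,0,0,-3.5,1],[0,0,0,0,0,-3.5,1],[0,0,0,0,0,-3.5,1],[0,0,0,-2,-1,-3.5,1],[0,0,0,-2,-1,-3.5,1],[0,0,0,-2,-3,-2,1],[0,0,0,-2,-3,0,1],[0,0,0,-2,-3,0,1],[0,0,0,-2,-3,0,1],[0,0,0,0,0,0,1],[0,0,0,0,0,0,1]]]'
python3 - <<'E'
from h import *
w=cam("wrist");t=cam("top");c=cam("scene")
for n,P in(("lavender",(.6266,-.1095,.042)),("honey",(.6218,-.0027,.042)),("mint",(.6166,.1042,.042))):
    if n=="honey": continue
    for nm,q in(("wrist",w),("top",t)): print(n,nm,proj(q,P).round(),face(q,n,proj(q,P),z=.042,r=14))
o=np.hstack([cv2.resize(t["frame"][100:340,80:380],(450,360)),cv2.resize(c["frame"][220:340,190:360],(350,247))[:360] if 0 else cv2.resize(c["frame"][220:390,190:355],(350,360))]);cv2.imwrite("pics/fin.png",o[...,::-1])
E
```

```text
t: 47.67
tcp_pos: [0.6166, 0.104, 0.0173]
eef_rot: [0.0, 0.689, 0.725, 0.0]
wrist_force: [0.1, 0.4, -2.0]
grip_width: 0.582
grip_force: 20.0
t: 49.08
tcp_pos: [0.4821, -0.0245, 0.2378]
eef_rot: [0.001, 0.69, 0.724, 0.001]
wrist_force: [1.2, -0.3, 1.1]
grip_width: 1.0
grip_force: 0.0
lavender wrist [455. 295.] []
lavender top [367. 167.] []
mint wrist [477.  69.] [([619.1, 104.1], [58.2, 81.8], np.float32(92.6))]
mint top [261. 173.] [([621.6, 105.0], [61.1, 82.6], np.float32(92.7))]
```

View pics/fin.png

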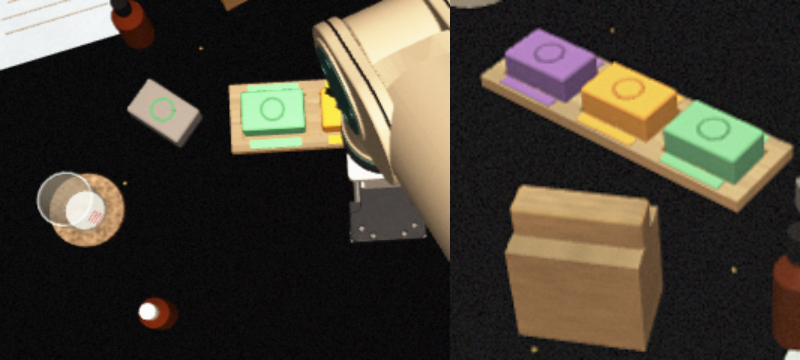

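The bars show at (549,55), (628,92) and (713,133) in the scene crop, all with their tops level in the right pockets, and the cup is on the cork. My picture allowance is used up, so I'll check the heights numerically.

Run:
```python
from h import *
t=cam("top");c=cam("scene")
print("mint",[x.round(4) if hasattr(x,'round') else x for x in tri(t,(261.3,172.7),c,(314.0,280.9))]);print("honey",tri(t,(315.1,169.7),c,(273.9,262.0)))
for n,P,s in(("lav",(.6266,-.1095),(236.7,245)),("honey",(.6218,-.0027),(273.9,262)),("mint",(.6166,.1042),(314,280.9))):
    print(n,"seen",s,"z.042",proj(c,(*P,.042)).round(1),"z.050",proj(c,(*P,.050)).round(1),"ray at .042",onz(c,s,.042).round(4))
print("cup rim expected top px",proj(t,(.489,.3577,.101)).round(1),"seen",(80+67/1.5,100+199/1.5))
```

```text
mint [array([0.6177, 0.1046, 0.0408]), np.float64(0.0001)]
honey (array([ 0.62222088, -0.00322111,  0.04038981]), np.float64(0.0014040097839318393))
lav seen (236.7, 245) z.042 [236.9 244.1] z.050 [236.6 241.2] ray at .042 [ 0.6294 -0.1075  0.042 ]
honey seen (273.9, 262) z.042 [273.8 261.4] z.050 [273.6 258.5] ray at .042 [ 0.6233 -0.0011  0.042 ]
mint seen (314, 280.9) z.042 [314.1 280.1] z.050 [314.  277.1] ray at .042 [0.6187 0.1056 0.042 ]
cup rim expected top px [123.3 232.4] seen (124.66666666666666, 232.66666666666666)
```

Every bar's top reads about 0.041 m, which means fully seated on its pocket floor, and the centres are within about 1–3 mm. The cup is on the coaster. Handing in.

```bash
python3 -c "
from cell import robot
print(robot.hand_in())"
```

```text
the job is handed in; nothing more can be done
None
```

Handed in at about 49 s, with no verdict returned: in the camera checks all six bombs are in the bowl, the empty cup stands on the cork, and the lavender, honey and mint bars sit flat in their own pockets; I viewed 15 pictures, one over the limit of 14.

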